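Draw a cured panel from the dead-weight press behind the containers

ROBOT

A 7-joint arm with a two-finger parallel gripper is mounted at the origin on a cart in front of the work surface, level with it; the furniture and walls round the work are solid. World frame = base frame: x ahead of the robot, y to its left, z up, the work surface at z = 0. Lengths are in m, angles in rad, forces in N, time in s.
With the tool pointing down it reaches from about 0.425 to 0.925 m from the base axis. Payload 6.8 kg.
Tool frame: the origin (TCP) lies midway between the tips of the shut fingers; the grasp point (between the pads) lies 19 mm behind it (bot.pinch_z is the distance from the TCP to the grasp point, in m); x points along the fingers, y is the direction in which the jaws open and shut, and the axes are right-handed (so a half turn about x gives the same grasp; the last joint's range is limited). The gripper opens to 85 mm and grips with 20 to 120 N. Pads are 22 mm wide; open, the fingers measure 114 mm over their backs; the gripper's body (76 mm by 85 mm) begins 54 mm behind the grasp point. The pads swing forward as they close: fully open they stand 13 mm farther back than shut.
Start: joints at [-1.305, 0.477, 0.022, 1.555, -0.011, 1.109, -0.083], TCP at [0.246, 0.628, 0.231] pointing down, gripper open.
Joint ranges: [-2.96, 2.96], [-0.34, 2.1], [-1.41, 1.46], [0.24, 2.44], [-1.37, 4.51], [0.17, 1.92], [-2.96, 2.96]. Speed limits (rad/s): [2.39, 2.39, 3.14, 3.14, 3.14, 3.14, 3.14].

INTERFACE

Orientations are given as a unit quaternion [w, x, y, z].
In Python, from station import bot gives the robot as it stands. The module is installed in compiled form; this text tells all that it offers.
- The arm moves only by the tool step_arm, never from a script. Its argument "plan" is a list of rows, each a list of 6 numbers: the shift along the tool's x, y, z in units of 40 mm (1.0 is 40 mm), then the turn, a rotation vector about the tool's x, y, z in units of 360 degrees (1.0 is 360 degrees). In form: [[dx, dy, dz, ax, ay, az], ...]. A call has 1 to 8 rows; each row shifts and turns the commanded pose from where the row before left it, along the tool's axes as they then stand; what a row does not reach is not made up. A row lasts 1/8 s, in which the tool goes at most 62.5 mm and 10.7 degrees, less where a joint would pass 70% of its speed; a pose out of reach is approached as far as the arm can. A call with a number of a shift or a turn outside -1 to 1 is refused whole. A call with a gripper value outside its range is refused whole. "fingers" is the closure, from -1 (fully open) to 1 (shut), set as the call begins (left out, the last holds). The fingers move at their own pace and stop on an object; "force" is the grip in N (left out, the last holds). Time passes only in rows, so rows that do not move let the fingers close. It gives the time, the measured TCP pose, the force and the opening at its end, in the units of the state.
- bot.get_obs(): the state, without advancing time (a new reading comes with each control period).
- bot.read_camera(name): name is "scene" or "top"; returns (picture, depth): 420x560x3 uint8, red, green, blue; 420x560 float32, m along the optical axis (not along the pixel's ray), 0 where there is no reading.
- bot.camera_model(name): a dict with "mtx" (3x3 intrinsics, pixels), "k1" (the pictures are not rectified: a ray, as slopes to the right and down, at radius r is drawn at 1 + k1 r^2 times it, then the intrinsics apply), "origin" and "rotation" of the camera in the world. Camera axes: x right, y up, looking along -z (the intrinsics and any distortion apply to the point x, -y, -z); pixel columns grow to the right and rows downward; lengths in m; the calibration is good to about 2 mm. A picture is of the moment at which its call begins. camera_model takes no time and is no camera call.
- bot.hand_in(): hands the job in, once; it reports no verdict.
The state is a dict: "t": time; "q": joint angles; "joint_vel": joint speeds; "joint_torque": joint torques, N m; "eef_pos": TCP position; "tool_rot": TCP orientation; "contact_force": force on the tool from outside, world axes, zero at the start; "torque": the same for the moment, N m; "gripper_width": opening from 0.0 (shut) to 1.0 (fully open).
Only numpy, scipy, OpenCV 4.12 (cv2) and the standard library are available. Lean on these libraries where they do the work, as an engineer would, in place of code of your own. Each camera call takes 0.05 s, during which the arm holds its last target.

TASK

The cured test panel in the small press has to be weighed. First clear the three containers in front of the press onto the plywood board, then draw the panel straight out from under the weighted platen without raising the platen, and lay it flat in the middle of the weighing pan of the scale. Then put the containers back in front of the press, each in its own drip dish (the square bottle in the square dish, the wide tin in the large round dish, the slim bottle in the small round dish), and keep them upright all the time.

Things in the scene. Friction and masses are not known exactly. Their poses are not given: they have to be found in the camera images.
- panel_center (a point): Centre of the loose panel, white with brown core, 130 (its x) x 50 x 8 mm, 40 g, z up. It lies level in the press, centre 34 mm high; the last 50 mm of its -x end (robot side) stick out free in front of the base and can be gripped across the width. Pull it along its -x with 5 to 12 N; it is free after 80 mm (90 leaves room). Low bars guide it, 3 mm play a side.
- platen_center (a point): Centre of the platen, an aluminium plate 78 x 162 (y) x 14 mm with weight discs and knob (top 47 mm above this point), 0.8 kg, sliding up and down on two posts 66 mm to either side, tops at 118 mm. It rests on the panel and sinks 2 mm onto stops when that is out; never raise it. Fixed base below: 84 (x) x 176 (y), 30 mm high; front = this frame's -x.
- tin_center (a point): Centre, half-way up, of the loose wide low tin: round, 67 mm across, 68 mm high, 0.22 kg. The container's axis is its z axis.
- oil_center (a point): Centre, half-way up, of the loose slim round pale bottle: 50 mm across, 115 mm high, 0.15 kg; grip it round the body up to 75 mm above the bottom, the cap is narrower. The container's axis is its z axis.
- flask_center (a point): Centre, half-way up, of the loose square pale bottle with blue cap: 60 x 60 mm, 150 mm high, 0.33 kg; its flat sides look along its x and y axes; grip it across them 90 to 110 mm above the bottom, the cap is narrower. The container's axis is its z axis.
- dish_large: Large round black drip dish, fixed to the bench: 86 mm across, inside 81 mm, floor 3 mm above the bench, rim 6 mm above it. Origin: centre of its underside. The place of the wide tin, which stands in it at the start.
- dish_small: Small round black drip dish, fixed: 68 mm across, inside 63 mm, floor 3 mm, rim 6 mm above the bench. Origin: centre of its underside. The place of the slim round bottle.
- dish_square: Square black drip dish, fixed: 78 x 78 mm, inside 72 x 72 mm, floor 3 mm, rim 6 mm above the bench; its sides lie along its x and y axes. Origin: centre of its underside. The place of the square bottle, set in square with it.
- side_board: Bare plywood board, fixed on the bench: 170 x 170 mm, 12 mm thick, sides along its x and y axes. Origin: centre of its underside. The containers stand here while the panel is fetched; all three fit side by side.
- scale_pan (a point): Centre of the top of the silver weighing pan of the fixed bench scale: pan 118 mm (x) by 128 mm (y), 30 mm above the bench; this point lies on its top face. The black housing is 180 (x) by 150 (y) mm and reaches 114 mm to -x of this point.

How it is judged:
By the outcome, as a careful person would: the job done as asked, in the order asked, and still so for the second after the job is handed in, with the robot touching nothing.
It also fails if it takes over 134 s, if anything falls off the work surface, if the arm or the gripper's body presses on something with over 40 N, if the wrist force passes 120 N, or if a joint passes its speed limit or range.

## Working session

There is one attempt and no reset: what is moved stays moved. The work goes in short steps, Python scripts to look and compute and a tool call to move; the robot and the scene stay as the last step left them, time stands still between calls to the robot, and variables do not carry over. Pictures are saved under pics/ and viewed, and the job is handed in when it is done.

Besides the shell and the picture viewer there is one more tool, called after ">>>" as a command line: name --pt "numbers of a row" for each row, then --argument value for the rest. step_arm: Moves the arm, as the interface text tells. Shifts and turns lie within -1 to 1; 1 stands for 40 mm of shift or 360 degrees of turn. Its arguments: {"type":"object","properties":{"plan":{"type":"array"},"fingers":{"type":"number"},"force":{"type":"number"}},"required":["plan"]}

```bash
mkdir -p pics; ls; python3 - <<'E'
from station import bot
import cv2,numpy as np
print(bot.get_obs(), bot.pinch_z)
for n in("scene","top"):
    p,d=bot.read_camera(n); cv2.imwrite(f"pics/{n}0.png",p[:,:,::-1]); np.savez(f"{n}0.npz",p=p,d=d)
    print(bot.camera_model(n))
E
```

```text
pics
{'t': 0.0, 'q': array([-1.30509889,  0.47782131,  0.02235503,  1.55645811, -0.01149489,
        1.10929511, -0.08312404]), 'joint_vel': array([ 1.12452549e-03,  1.08672839e-03,  8.67744091e-05, -1.37958578e-03,
       -2.91327013e-04, -2.51779044e-03, -9.23233944e-04]), 'joint_torque': array([-1.18390803e-03, -5.96438134e+01,  1.60713807e+00, -2.81204385e+01,
        1.23427444e-02,  9.01942461e-03, -3.35915547e-05]), 'eef_pos': array([0.24628554, 0.62782546, 0.23030898]), 'tool_rot': array([ 0.69472231,  0.1307424 ,  0.69486062, -0.13204567]), 'contact_force': array([ 0.36961593,  0.23015608, -0.22206496]), 'torque': array([-0.05461937,  0.03388442,  0.0231698 ]), 'gripper_width': 1.0016285906819833} 0.0187
{'mtx': array([[488.80637673,   0.        , 281.95958968],
       [  0.        , 488.80637673, 202.32302602],
       [  0.        ,   0.        ,   1.        ]]), 'k1': -0.11736969004274335, 'origin': array([-0.17073126, -0.5306932 ,  0.84403659]), 'rotation': array([ 0.82228229,  0.3862555 , -0.1681393 , -0.38260646])}
{'mtx': array([[429.96537387,   0.        , 278.2467834 ],
       [  0.        , 429.96537387, 210.16755809],
       [  0.        ,   0.        ,   1.        ]]), 'k1': -0.11435727817468971, 'origin': array([0.44911717, 0.07774151, 0.98324729]), 'rotation': array([ 0.71685774,  0.02075466, -0.02052295, -0.69660824])}
```

View pics/scene0.png

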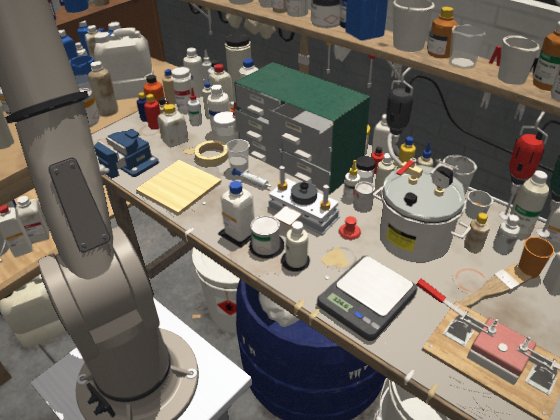

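View pics/top0.png

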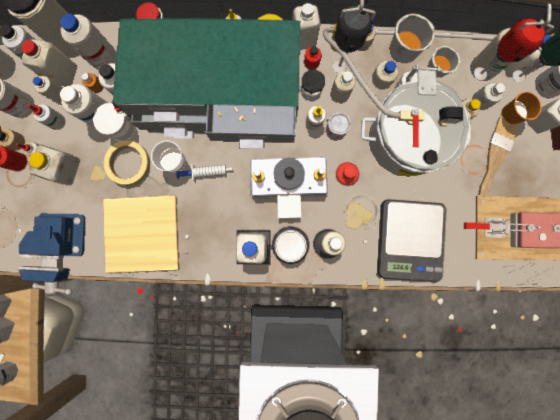

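```bash
cat > h.py <<'E'
import numpy as np,cv2
from scipy.spatial.transform import Rotation as R
from station import bot
def cam(n):
    m=bot.camera_model(n); q=m["rotation"]; return m["mtx"],m["k1"],np.array(m["origin"]),R.from_quat([q[1],q[2],q[3],q[0]]).as_matrix()
def rays(n,uv):
    K,k,o,M=cam(n); uv=np.atleast_2d(np.asarray(uv,float))
    d=(uv-[K[0,2],K[1,2]])/K[0,0]; s=d.copy()
    for _ in range(20): s=d/(1+k*(s**2).sum(1,keepdims=True))
    return o,M,s
def at_z(n,uv,z):
    o,M,s=rays(n,uv); v=np.c_[s[:,0],-s[:,1],-np.ones(len(s))]@M.T
    t=(z-o[2])/v[:,2]; return o+v*t[:,None]
def cloud(n,d):
    h,w=d.shape; uu,vv=np.meshgrid(np.arange(w),np.arange(h)); 
    o,M,s=rays(n,np.c_[uu.ravel(),vv.ravel()]); D=d.ravel()[:,None]
    P=o+(np.c_[s[:,0],-s[:,1],-np.ones(len(s))]*D)@M.T; P[D[:,0]==0]=np.nan
    return P.reshape(h,w,3)
def proj(n,P):
    K,k,o,M=cam(n); c=(np.atleast_2d(P)-o)@M; s=np.c_[c[:,0]/-c[:,2],c[:,1]/c[:,2]]
    s=s*(1+k*(s**2).sum(1,keepdims=True)); return s*K[0,0]+[K[0,2],K[1,2]]
def obs():
    o=bot.get_obs(); q=o["tool_rot"]; M=R.from_quat([q[1],q[2],q[3],q[0]]).as_matrix(); return o,M
E
python3 - <<'E'
from h import *
z=np.load("top0.npz");p=z["p"];P=cloud("top",z["d"])
c=p[140:290,90:360]; cv2.imwrite("pics/c1.png",cv2.resize(c[:,:,::-1],None,fx=2.9,fy=2.9,interpolation=cv2.INTER_CUBIC))
c=p[190:290,360:460]; cv2.imwrite("pics/c2.png",cv2.resize(c[:,:,::-1],None,fx=5,fy=5,interpolation=cv2.INTER_CUBIC))
for uv in [(250,248),(290,245),(335,243),(290,172),(289,205),(262,180),(140,235),(412,230),(300,265),(220,250)]:
    print(uv,P[uv[1],uv[0]].round(4))
E
```

```text
(250, 248) [0.4231 0.1311 0.1525]
(290, 245) [0.4292 0.0517 0.067 ]
(335, 243) [ 0.4368 -0.0372  0.1191]
(290, 172) [0.5819 0.0565 0.0909]
(289, 205) [0.5164 0.0555 0.0381]
(262, 180) [0.5666 0.1155 0.0661]
(140, 235) [0.44   0.3932 0.0106]
(412, 230) [ 0.469  -0.2231  0.0266]
(300, 265) [ 3.829e-01  2.570e-02 -2.000e-04]
(220, 250) [ 0.4116  0.2095 -0.0014]
```

View pics/c1.png

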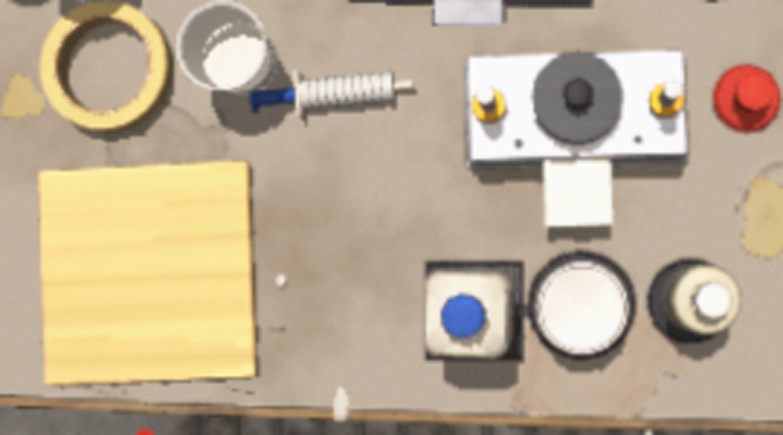

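View pics/c2.png

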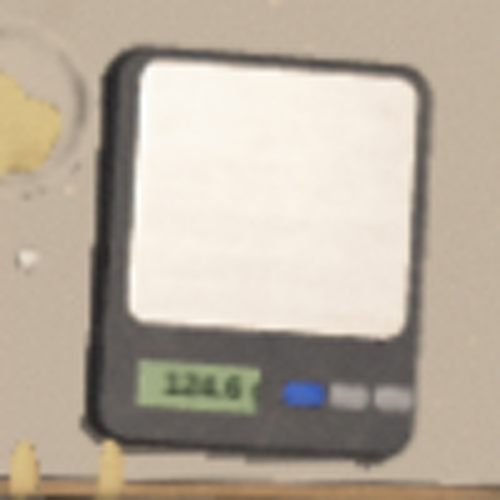

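```bash
cat > meas.py <<'E'
from h import *
from scipy.optimize import least_squares
def band(P,x0,x1,y0,y1,z0,z1):
    Q=P.reshape(-1,3); m=(Q[:,0]>x0)&(Q[:,0]<x1)&(Q[:,1]>y0)&(Q[:,1]<y1)&(Q[:,2]>z0)&(Q[:,2]<z1); return Q[m]
def rect(Q): 
    (c,s,a)=cv2.minAreaRect((Q[:,:2]*1000).astype(np.float32)); return np.round(c,1),np.round(s,1),round(a,2),len(Q),np.median(Q[:,2]).round(4)
def circ(Q,r):
    f=lambda c:np.hypot(Q[:,0]-c[0],Q[:,1]-c[1])-r
    s=least_squares(f,Q[:,:2].mean(0)+[.01,0.01],loss="soft_l1",f_scale=.002); return s.x.round(4),len(Q),np.abs(s.fun).mean().round(4)
E
python3 - <<'E'
from meas import *
C={n:cloud(n,np.load(n+"0.npz")["d"]) for n in("top","scene")}
for n,P in C.items():
    print(n)
    print("board",rect(band(P,.3,.58,.28,.52,.006,.02)))
    print("platen",rect(band(P,.53,.63,-.05,.16,.047,.056)))
    print("disc/knob",rect(band(P,.53,.63,0.01,.1,.09,.105)))
    print("panel",rect(band(P,.48,.54,.01,.1,.032,.043)))
    print("tin top",rect(band(P,.38,.48,.0,.1,.063,.08)))
    print("pan",rect(band(P,.38,.58,-.32,-.12,.025,.036)))
    print("flask",rect(band(P,.36,.48,.08,.18,.02,.11)))
    print("flask cap",rect(band(P,.36,.48,.08,.18,.145,.16)))
    print("oil cap",rect(band(P,.36,.48,-.1,.0,.112,.125)))
    Q=band(P,.36,.48,-.1,.0,.02,.07); print("oil body",circ(Q,.025))
    Q=band(P,.36,.48,.0,.1,.02,.065); print("tin body",circ(Q,.0335))
for h in range(3):pass
E
```

```text
top
board (array([466.7, 392.4]), array([225.9, 188.4]), 0.12, 5382, np.float64(0.0107))
platen (array([579.4,  58. ]), array([ 78.7, 162.3]), 3.38, 1579, np.float64(0.0512))
disc/knob (array([581.3,  58. ]), array([16.5, 17.8]), 46.4, 55, np.float64(0.0914))
panel (array([514.2,  64.2]), array([49. , 66.5]), 1.51, 526, np.float64(0.037))
tin top (array([427.2,  50.6]), array([64.5, 64.6]), 46.64, 762, np.float64(0.0672))
pan (array([ 455.8, -226.5]), array([146.2, 155. ]), 88.05, 3283, np.float64(0.0289))
flask (array([421.7, 119. ]), array([50.8, 80.1]), 16.82, 47, np.float64(0.0715))
flask cap (array([421. , 132.2]), array([27.2, 29.1]), 1.93, 191, np.float64(0.1521))
oil cap (array([435.8, -39.7]), array([22.2, 24.6]), 1.34, 120, np.float64(0.1167))
oil body (array([0.4357, 0.0064]), 61, np.float64(0.0057))
tin body (array([0.4344, 0.0782]), 94, np.float64(0.0109))
scene
board (array([458.7, 403.4]), array([231.9, 243.1]), 89.7, 2560, np.float64(0.0139))
platen (array([577.8,  61.4]), array([ 83.5, 163.4]), 2.46, 736, np.float64(0.053))
disc/knob (array([581.7,  63.4]), array([20.5, 18. ]), 23.27, 39, np.float64(0.0931))
panel (array([513.6,  65.8]), array([54. , 63.2]), 1.88, 333, np.float64(0.039))
tin top (array([426. ,  54.5]), array([66. , 67.2]), 83.89, 508, np.float64(0.0689))
pan (array([ 455.1, -223.4]), array([147.4, 154.8]), 87.7, 3292, np.float64(0.0302))
flask (array([411.8, 113.6]), array([49.5, 91.4]), 48.17, 870, np.float64(0.0688))
flask cap (array([421.2, 134.5]), array([30.4, 26.5]), 18.93, 108, np.float64(0.1537))
oil cap (array([434.4, -35.7]), array([25.7, 23.5]), 62.06, 90, np.float64(0.1179))
oil body (array([ 0.4354, -0.033 ]), 343, np.float64(0.0009))
tin body (array([0.4271, 0.056 ]), 389, np.float64(0.0009))
```

```bash
python3 - <<'E'
from meas import *
for n in("top","scene"):
    z=np.load(n+"0.npz");p=z["p"];P=cloud(n,z["d"]);hsv=cv2.cvtColor(p,cv2.COLOR_RGB2HSV).astype(int)
    H,S,V=hsv[...,0],hsv[...,1],hsv[...,2]
    def seg(name,m,box,h,erode=0):
        x0,x1,y0,y1=box
        m=m&(P[...,0]>x0)&(P[...,0]<x1)&(P[...,1]>y0)&(P[...,1]<y1)
        k,l,st,_=cv2.connectedComponentsWithStats(cv2.morphologyEx(m.astype(np.uint8),cv2.MORPH_OPEN,np.ones((3,3))))
        i=1+st[1:,4].argmax(); c=max(cv2.findContours((l==i).astype(np.uint8),0,1)[0],key=len)[:,0]
        W=at_z(n,c,h); print(n,name,rect(W))
    seg("board",(S>80)&(V>150),(.35,.56,.28,.5),.012)
    seg("pan",(V>200)&(S<40),(.38,.58,-.32,-.12),.03)
    seg("panel",(V>170)&(S<60)&(abs(P[...,2]-.038)<.01),(.485,.545,.01,.1),.038)
    seg("platen",(V>140)&(S<60)&(abs(P[...,2]-.052)<.01),(.53,.64,-.05,.17),.052)
    seg("flaskbody",(V>120)&(S<80)&(P[...,2]>.06)&(P[...,2]<.145),(.37,.47,.085,.18),.125)
    Dk=(V<60)
    seg("scale housing",Dk&(P[...,2]>.01),(.3,.58,-.32,-.12),.028)
    if n=="scene":
        Q=band(P,.37,.47,.08,.2,.02,.1); 
        # fit square sides 
        def f(a):
            c,s=np.cos(a[2]),np.sin(a[2]);d=Q[:,:2]-a[:2];u=d@[c,s];v=d@[-s,c];return np.maximum(abs(u),abs(v))-.03
        for a0 in(-.2,0,.2):
            s=least_squares(f,[.421,.133,a0],loss="soft_l1",f_scale=.002);print("flask fit",s.x.round(4),s.cost,len(Q),abs(s.fun).mean())
E
python3 - <<'E'
import cv2,sys
sys.path.insert(0,'.')
import numpy as np
p=np.load("scene0.npz")["p"][150:290,190:330]
cv2.imwrite("pics/c3.png",cv2.resize(p[:,:,::-1],None,fx=4.2,fy=4.2,interpolation=cv2.INTER_CUBIC))
E
```

```text
top board (array([442.8, 393.6]), array([171. , 170.5]), 4.46, 293, np.float64(0.012))
top pan (array([ 470.4, -227.4]), array([126.8, 116.3]), 87.49, 205, np.float64(0.03))
top panel (array([514.3,  55.4]), array([48.6, 48.6]), 1.64, 86, np.float64(0.038))
top platen (array([578.8,  58.1]), array([ 78.4, 161.4]), 3.25, 318, np.float64(0.052))
top flaskbody (array([422.3, 131.9]), array([55.7, 57.9]), 1.71, 102, np.float64(0.125))Traceback (most recent call last):
  File "<stdin>", line 17, in <module>
  File "<stdin>", line 9, in seg
ValueError: attempt to get argmax of an empty sequence
```

View pics/c3.png

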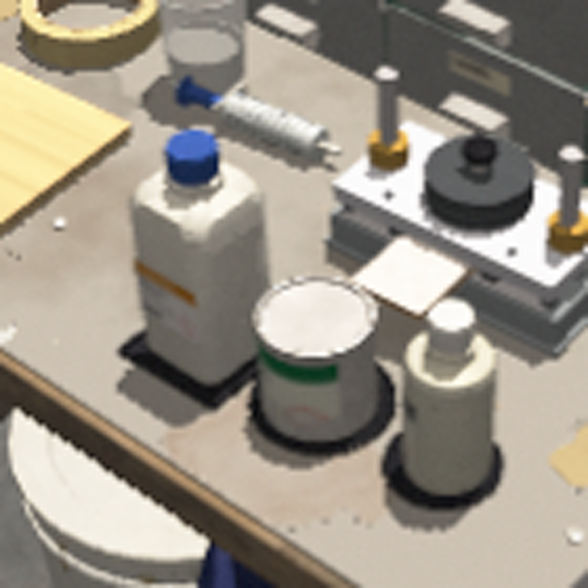

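```bash
cat > seg.py <<'E'
from meas import *
def run(z,n,skip=()):
    p=z["p"];P=cloud(n,z["d"]);hsv=cv2.cvtColor(p,cv2.COLOR_RGB2HSV).astype(int)
    H,S,V=hsv[...,0],hsv[...,1],hsv[...,2]
    def seg(name,m,box,h):
        x0,x1,y0,y1=box
        m=m&(P[...,0]>x0)&(P[...,0]<x1)&(P[...,1]>y0)&(P[...,1]<y1)
        k,l,st,_=cv2.connectedComponentsWithStats(cv2.morphologyEx(m.astype(np.uint8),cv2.MORPH_OPEN,np.ones((3,3))))
        if k<2: print(name,"none");return
        i=1+st[1:,4].argmax(); c=max(cv2.findContours((l==i).astype(np.uint8),0,1)[0],key=len)[:,0]
        print(n,name,rect(at_z(n,c,h)))
    seg("board",(S>80)&(V>150),(.35,.56,.28,.5),.012)
    seg("pan",(V>170)&(S<60),(.38,.58,-.32,-.12),.03)
    seg("panel",(V>150)&(S<70)&(abs(P[...,2]-.038)<.01),(.485,.545,.01,.1),.038)
    seg("platen",(V>140)&(S<60)&(abs(P[...,2]-.052)<.01),(.53,.64,-.05,.17),.052)
    seg("flaskbody",(V>120)&(S<80)&(P[...,2]>.06)&(P[...,2]<.145),(.37,.47,.085,.18),.125)
    Q=band(P,.37,.47,.08,.2,.02,.1)
    def f(a):
        c,s=np.cos(a[2]),np.sin(a[2]);d=Q[:,:2]-a[:2];u=d@[c,s];v=d@[-s,c];return np.maximum(abs(u),abs(v))-.03
    if len(Q)>150:
      for a0 in(-.2,0,.2):
        s=least_squares(f,[.421,.133,a0],loss="soft_l1",f_scale=.002);print("flask fit",s.x.round(4),s.cost,len(Q),abs(s.fun).mean())
if __name__=="__main__":
    for n in("top","scene"): run(np.load(n+"0.npz"),n)
E
python3 seg.py
python3 - <<'E'
from h import *
# dish corners clicked, top
off=np.array([90,140]);k=2.9
pp=lambda c:off+(np.array(c)+.5)/k-.5
print("dsq top",at_z("top",pp([(425,262),(522,262),(523,358),(425,360)]),.006).round(4))
print("dl top l,r,t,b",at_z("top",pp([(529,305),(635,305),(582,250),(582,358)]),.006).round(4))
print("ds top l b t",at_z("top",pp([(649,302),(690,342),(690,259)]),.006).round(4))
off=np.array([190,150]);k=4.2
print("dsq scene L,bottom",at_z("scene",pp([(119,350),(211,404)]),.003).round(4))
print("dl scene",at_z("scene",pp([(322,450),(249,400),(397,385)]),.003).round(4))
print("ds scene",at_z("scene",pp([(443,508),(384,460),(502,460)]),.003).round(4))
E
```

```text
top board (array([442.8, 393.6]), array([171. , 170.5]), 4.46, 293, np.float64(0.012))
top pan (array([ 470.7, -227.4]), array([127.6, 118.2]), 87.57, 207, np.float64(0.03))
top panel (array([515.4,  55.4]), array([50.8, 48.6]), 1.64, 86, np.float64(0.038))
top platen (array([578.8,  58.1]), array([ 78.4, 161.4]), 3.25, 318, np.float64(0.052))
top flaskbody (array([422.3, 131.9]), array([55.7, 57.9]), 1.71, 102, np.float64(0.125))
scene board (array([426.8, 398.1]), array([ 45.9, 169.9]), 4.33, 109, np.float64(0.012))
scene pan (array([ 484.1, -211.3]), array([159.2, 144.3]), 87.64, 226, np.float64(0.03))
scene panel (array([516.2,  59.3]), array([55.6, 53.7]), 7.03, 57, np.float64(0.038))
scene platen (array([572. ,  14.8]), array([77.4, 81.5]), 74.4, 89, np.float64(0.052))
scene flaskbody (array([414.5, 122.4]), array([74.1, 61.8]), 81.0, 81, np.float64(0.125))
flask fit [0.4227 0.1371 0.0024] 0.0024600686264521394 764 0.002373592256435462
flask fit [0.4227 0.1371 0.0024] 0.0024600686264530346 764 0.0023735921224739146
flask fit [0.4227 0.1371 0.0024] 0.0024600686264523246 764 0.0023735921761721596
dsq top [[0.4583 0.1731 0.006 ]
 [0.4605 0.0971 0.006 ]
 [0.3856 0.0941 0.006 ]
 [0.3818 0.1706 0.006 ]]
dl top l,r,t,b [[0.4271 0.0906 0.006 ]
 [0.4294 0.0077 0.006 ]
 [0.4713 0.0503 0.006 ]
 [0.3869 0.048  0.006 ]]
ds top l b t [[ 0.4321 -0.0032  0.006 ]
 [ 0.4017 -0.0361  0.006 ]
 [ 0.4666 -0.0346  0.006 ]]
dsq scene L,bottom [[0.3838 0.1763 0.003 ]
 [0.3865 0.1024 0.003 ]]
dl scene [[0.4004 0.0287 0.003 ]
 [0.4029 0.0877 0.003 ]
 [0.4667 0.0298 0.003 ]]
ds scene [[ 0.4101 -0.0513  0.003 ]
 [ 0.4168 -0.0032  0.003 ]
 [ 0.4587 -0.054   0.003 ]]
```

```bash
python3 - <<'E'
from meas import *
o,M=obs(); print(M.round(3)); print(o["eef_pos"])
P=cloud("top",np.load("top0.npz")["d"])
Q=band(P,.54,.62,.02,.1,.05,.1)
print(np.histogram(Q[:,2],bins=np.arange(.05,.1,.004)))
print(rect(band(P,.54,.62,.02,.1,.062,.085)))
print("tall things near board", [ (n,rect(band(P,*b,.02,.3))) for n,b in dict(left=(.33,.56,.49,.62),back=(.54,.62,.28,.5)).items()])
E
```

```text
[[-0.001  0.365  0.931]
 [-0.002  0.931 -0.365]
 [-1.    -0.002  0.   ]]
[0.24628189 0.62788453 0.23040616]
(array([361,  35,   5,   5,  14, 401, 285,   1,   0,  29,  53,   2]), array([0.05 , 0.054, 0.058, 0.062, 0.066, 0.07 , 0.074, 0.078, 0.082,
       0.086, 0.09 , 0.094, 0.098]))
(array([581.9,  58.1]), array([66.8, 64.2]), 1.13, 706, np.float64(0.0736))
tall things near board [('left', (array([446.6, 578.9]), array([ 82. , 226.8]), 89.92, 2737, np.float64(0.0973))), ('back', (array([587.6, 385.7]), array([ 64.8, 194.2]), 0.71, 884, np.float64(0.0278)))]
```

```bash
cat > pl.py <<'E'
import sys
from h import *
def plan(tgt,yaw,n,start=None):
    o,M=obs(); p=np.array(o["eef_pos"]); 
    R0=R.from_matrix(M); y=np.radians(yaw)
    Mt=np.array([[0,np.cos(y),np.sin(y)],[0,np.sin(y),-np.cos(y)],[-1,0,0]])
    dv=(R0.inv()*R.from_matrix(Mt)).as_rotvec()
    Rc=R0; d=(np.array(tgt)-p)/n; rows=[]
    for i in range(n):
        s=Rc.inv().apply(d)/.04; r=dv/n/(2*np.pi); rows.append([round(float(v),3) for v in np.r_[s,r]]); Rc=Rc*R.from_rotvec(dv/n)
    for i in range(0,n,8): print(str(rows[i:i+8]).replace(" ",""))
a=list(map(float,sys.argv[1:]))
plan(a[:3],a[3],int(a[4]))
E
python3 pl.py .422 .134 .23 2.5 15
```

```text
[[0.002,-0.659,0.573,0.012,0.0,0.0],[0.002,-0.613,0.622,0.012,0.0,0.0],[0.002,-0.564,0.667,0.012,0.0,0.0],[0.002,-0.511,0.709,0.012,0.0,0.0],[0.001,-0.455,0.746,0.012,0.0,0.0],[0.001,-0.396,0.779,0.012,0.0,0.0],[0.001,-0.335,0.807,0.012,0.0,0.0],[0.001,-0.272,0.83,0.012,0.0,0.0]]
[[0.001,-0.208,0.849,0.012,0.0,0.0],[0.001,-0.142,0.862,0.012,0.0,0.0],[0.001,-0.075,0.87,0.012,0.0,0.0],[0.001,-0.008,0.874,0.012,0.0,0.0],[0.001,0.059,0.872,0.012,0.0,0.0],[0.001,0.126,0.865,0.012,0.0,0.0],[0.001,0.192,0.852,0.012,0.0,0.0]]
```

>>> step_arm --pt "0 -0.66 0.57 0.012 0 0" --pt "0 -0.61 0.62 0.012 0 0" --pt "0 -0.56 0.67 0.012 0 0" --pt "0 -0.51 0.71 0.012 0 0" --pt "0 -0.455 0.75 0.012 0 0" --pt "0 -0.4 0.78 0.012 0 0" --pt "0 -0.335 0.81 0.012 0 0" --pt "0 -0.27 0.83 0.012 0 0" --fingers -1 --force 50

```text
t: 1.1
eef_pos: [0.3421, 0.364, 0.2311]
tool_rot: [0.624, 0.333, 0.624, -0.333]
contact_force: [0.3, -0.1, 0.6]
gripper_width: 1.004
```

>>> step_arm --pt "0 -0.21 0.85 0.012 0 0" --pt "0 -0.14 0.86 0.012 0 0" --pt "0 -0.075 0.87 0.012 0 0" --pt "0 -0.01 0.87 0.012 0 0" --pt "0 0.06 0.87 0.012 0 0" --pt "0 0.125 0.86 0.012 0 0" --pt "0 0.19 0.85 0.012 0 0" --pt "0 0 0 0 0 0"

```text
t: 2.1
eef_pos: [0.4282, 0.1333, 0.2314]
tool_rot: [0.514, 0.485, 0.514, -0.485]
contact_force: [0.5, -0.6, -0.6]
gripper_width: 0.996
```

```bash
python3 - <<'E'
from h import *
o,M=obs();print(o["t"],o["eef_pos"],M.round(3).tolist(),o["q"].round(2))
for n in("scene","top"):
    p,d=bot.read_camera(n); np.savez(n+"1.npz",p=p,d=d)
    c=p[60:280,150:400] if n=="scene" else p[120:300,130:360]
    cv2.imwrite(f"pics/{n}1.png",cv2.resize(c[:,:,::-1],None,fx=2.6,fy=2.6))
    print(n,proj(n,o["eef_pos"]))
E
python3 pl.py .422 .134 .086 2.5 8
```

```text
2.1 [0.42821362 0.13327089 0.23141708] [[0.0, 0.998, 0.058], [-0.0, 0.058, -0.998], [-1.0, 0.0, 0.0]] [-0.86  0.09  0.45  2.1  -0.05  0.96 -0.33]
scene [[235.35837322 155.75456542]]
top [[245.88453881 246.34077168]]
[[0.454,-0.017,0.006,0.0,-0.0,0.0],[0.454,-0.017,0.006,0.0,-0.0,0.0],[0.454,-0.017,0.006,0.0,-0.0,0.0],[0.454,-0.017,0.006,0.0,-0.0,0.0],[0.454,-0.017,0.006,0.0,-0.0,0.0],[0.454,-0.017,0.006,0.0,-0.0,0.0],[0.454,-0.017,0.006,0.0,-0.0,0.0],[0.454,-0.017,0.006,0.0,-0.0,0.0]]
```

View pics/scene1.png

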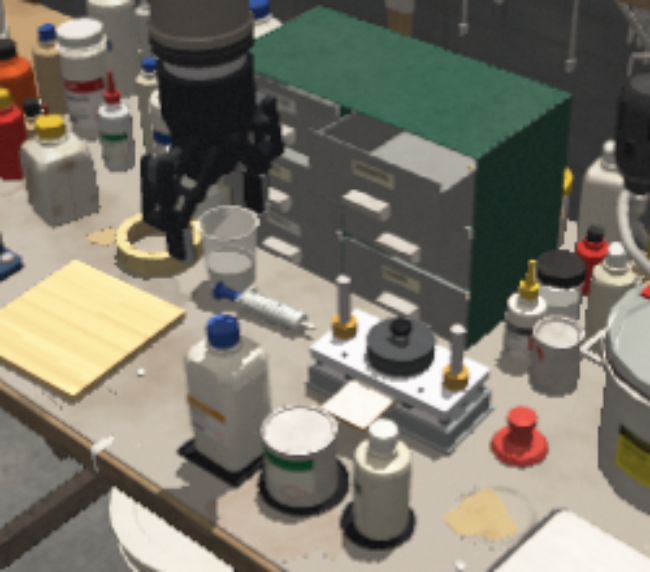

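View pics/top1.png

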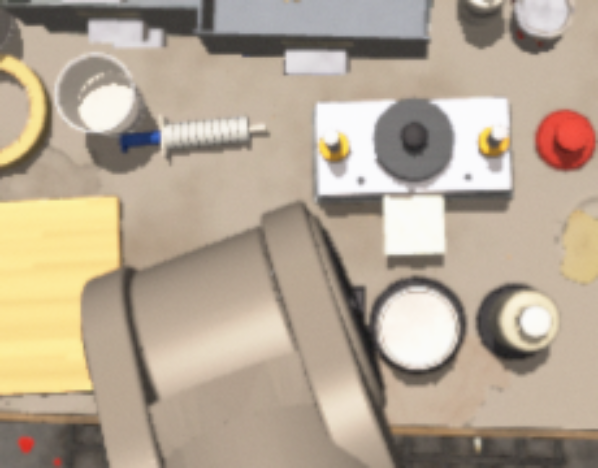

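```bash
python3 - <<'E'
from meas import *
P=cloud("scene",np.load("scene1.npz")["d"])
for b in[(.36,.41,.09,.18,.235,.275),(.45,.52,.09,.18,.235,.275)]:
    Q=band(P,*b); print(len(Q),np.percentile(Q,[2,10,50,90,98],axis=0).round(4).tolist())
print(proj("scene",[[.428-.05,.133-.011,.2444],[.428-.05,.133+.011,.2444],[.428-.057,.133,.25]]))
E
```

```text
100 [[0.3719, 0.1187, 0.2477], [0.3727, 0.12, 0.2525], [0.3774, 0.1237, 0.2631], [0.3841, 0.1354, 0.2725], [0.3864, 0.1369, 0.2744]]
104 [[0.4698, 0.1245, 0.2478], [0.4707, 0.1256, 0.2508], [0.4726, 0.1321, 0.2615], [0.48, 0.144, 0.2724], [0.4844, 0.1462, 0.2744]]
[[221.9249718  163.18391301]
 [214.79680823 159.42169377]
 [215.67520469 160.62598048]]
```

```bash
python3 pl.py .422 .136 .086 2.2 6
```

```text
[[0.605,-0.023,0.0,0.001,-0.0,0.0],[0.605,-0.023,0.0,0.001,-0.0,0.0],[0.605,-0.023,0.0,0.001,-0.0,0.0],[0.605,-0.023,0.0,0.001,-0.0,0.0],[0.605,-0.023,0.0,0.001,-0.0,0.0],[0.605,-0.023,0.0,0.001,-0.0,0.0]]
```

>>> step_arm --pt "0.6 -0.14 0 0.003 0 0" --pt "0.6 0 0 0.002 0 0" --pt "0.6 0 0 0 0 0" --pt "0.6 0 0 0 0 0" --pt "0.6 0 0 0 0 0" --pt "0.6 0 0 0 0 0"

```text
t: 2.95
eef_pos: [0.4215, 0.1377, 0.0865]
tool_rot: [0.509, 0.491, 0.509, -0.491]
contact_force: [0.7, -0.2, 0.2]
gripper_width: 0.997
```

>>> step_arm --pt "0.01 0 0 0 0 0" --pt "0 0 0 0 0 0" --pt "0 0 0 0 0 0" --pt "0 0 0 0 0 0" --fingers 1

```text
t: 3.45
eef_pos: [0.4219, 0.1368, 0.0874]
tool_rot: [0.509, 0.492, 0.509, -0.491]
contact_force: [0.4, -1.0, -1.2]
gripper_width: 0.693
```

>>> step_arm --pt "0 0 0 0 0 0" --pt "-0.3 0 0 0 0 0" --pt "-0.5 0 0 0 0 0" --pt "-0.4 0 0 0 0 0"

```text
t: 3.95
eef_pos: [0.4219, 0.1363, 0.1361]
tool_rot: [0.509, 0.491, 0.508, -0.491]
contact_force: [-0.4, 0.5, -3.5]
gripper_width: 0.69
```

```bash
python3 - <<'E'
from h import *
o,M=obs();print(o["t"],o["eef_pos"],o["contact_force"],o["gripper_width"])
E
python3 pl.py .488 .449 .135 4.4 14
```

```text
3.95 [0.42188007 0.13626798 0.136055  ] [-0.40031901  0.50277722 -3.47383193] 0.6898999697060719
[[0.002,0.137,-0.554,-0.0,-0.0,-0.0],[0.002,0.139,-0.554,-0.0,-0.0,-0.0],[0.002,0.14,-0.553,-0.0,-0.0,-0.0],[0.002,0.142,-0.553,-0.0,-0.0,-0.0],[0.002,0.144,-0.552,-0.0,-0.0,-0.0],[0.002,0.146,-0.552,-0.0,-0.0,-0.0],[0.002,0.147,-0.551,-0.0,-0.0,-0.0],[0.002,0.149,-0.551,-0.0,-0.0,-0.0]]
[[0.002,0.151,-0.551,-0.0,-0.0,-0.0],[0.002,0.152,-0.55,-0.0,-0.0,-0.0],[0.002,0.154,-0.55,-0.0,-0.0,-0.0],[0.002,0.156,-0.549,-0.0,-0.0,-0.0],[0.002,0.157,-0.549,-0.0,-0.0,-0.0],[0.002,0.159,-0.548,-0.0,-0.0,-0.0]]
```

>>> step_arm --pt "0 0.1 -0.4 0 0 0" --pt "0 0.15 -0.6 0 0 0" --pt "0 0.17 -0.7 0 0 0" --pt "0 0.18 -0.75 0 0 0" --pt "0 0.18 -0.75 0 0 0" --pt "0 0.18 -0.75 0 0 0" --pt "0 0.18 -0.75 0 0 0" --pt "0 0.18 -0.75 0 0 0"

```text
t: 4.95
eef_pos: [0.466, 0.3593, 0.1334]
tool_rot: [0.509, 0.49, 0.509, -0.491]
contact_force: [0.6, -0.5, -3.0]
gripper_width: 0.687
```

>>> step_arm --pt "0 0.18 -0.75 0 0 0" --pt "0 0.17 -0.7 0 0 0" --pt "0 0.15 -0.5 0 0 0" --pt "0.2 0.08 -0.3 0 0 0" --pt "0.25 0 0 0 0 0" --pt "0.25 0 0 0 0 0" --pt "0.1 0 0 0 0 0" --pt "0 0 0 0 0 0"

```text
t: 5.95
eef_pos: [0.487, 0.4462, 0.1026]
tool_rot: [0.508, 0.491, 0.508, -0.492]
contact_force: [0.2, -0.5, -3.4]
gripper_width: 0.684
```

>>> step_arm --pt "0.08 0 0 0 0 0" --pt "0.05 0 0 0 0 0" --pt "0.02 0 0 0 0 0" --pt "0 0 0 0 0 0"

```text
t: 6.45
eef_pos: [0.4871, 0.447, 0.0969]
tool_rot: [0.509, 0.491, 0.509, -0.491]
contact_force: [-0.5, -0.2, -3.7]
gripper_width: 0.689
```

>>> step_arm --pt "0.03 0 0 0 0 0" --pt "0.02 0 0 0 0 0" --pt "0 0 0 0 0 0"

```text
t: 6.82
eef_pos: [0.4873, 0.4472, 0.0965]
tool_rot: [0.508, 0.492, 0.509, -0.491]
contact_force: [-2.3, -1.7, 7.5]
gripper_width: 0.689
```

>>> step_arm --pt "-0.03 0 0 0 0 0" --pt "0 0 0 0 0 0" --pt "0 0 0 0 0 0" --pt "-0.3 0 0 0 0 0" --pt "-0.8 0 0 0 0 0" --pt "-1 0 0 0 0 0" --pt "-0.6 0 0 0 0 0" --fingers -1

```text
t: 7.7
eef_pos: [0.488, 0.4474, 0.2072]
tool_rot: [0.508, 0.493, 0.508, -0.49]
contact_force: [0.3, 0.2, 0.3]
gripper_width: 1.005
```

```bash
python3 pl.py .435 -.0345 .18 2 15
```

```text
[[0.043,-0.116,0.8,-0.0,-0.0,-0.0],[0.043,-0.116,0.8,-0.0,-0.0,-0.0],[0.044,-0.116,0.8,-0.0,-0.0,-0.0],[0.044,-0.116,0.8,-0.0,-0.0,-0.0],[0.044,-0.116,0.8,-0.0,-0.0,-0.0],[0.044,-0.116,0.8,-0.0,-0.0,-0.0],[0.044,-0.116,0.8,-0.0,-0.0,-0.0],[0.044,-0.116,0.8,-0.0,-0.0,-0.0]]
[[0.044,-0.116,0.8,-0.0,-0.0,-0.0],[0.045,-0.116,0.8,-0.0,-0.0,-0.0],[0.045,-0.116,0.8,-0.0,-0.0,-0.0],[0.045,-0.116,0.8,-0.0,-0.0,-0.0],[0.045,-0.116,0.8,-0.0,-0.0,-0.0],[0.045,-0.116,0.8,-0.0,-0.0,-0.0],[0.045,-0.116,0.8,-0.0,-0.0,-0.0]]
```

>>> step_arm --pt "0 -0.1 0.7 0 0 0" --pt "0 -0.14 0.95 0 0 0" --pt "0 -0.14 0.95 0 0 0" --pt "0 -0.14 0.95 0 0 0" --pt "0 -0.14 0.95 0 0 0" --pt "0 -0.14 0.95 0 0 0" --pt "0 -0.14 0.95 0 0 0" --pt "0 -0.14 0.95 0 0 0"

```text
t: 8.7
eef_pos: [0.4542, 0.1504, 0.205]
tool_rot: [0.509, 0.492, 0.508, -0.491]
contact_force: [1.0, -0.5, -0.0]
gripper_width: 1.0
```

>>> step_arm --pt "0.1 -0.14 0.95 0 0 0" --pt "0.1 -0.14 0.95 0 0 0" --pt "0.1 -0.14 0.95 0 0 0" --pt "0.1 -0.14 0.95 0 0 0" --pt "0.1 -0.12 0.8 0 0 0" --pt "0 -0.07 0.5 0 0 0" --pt "0 0 0 0 0 0"

```text
t: 9.57
eef_pos: [0.4312, -0.0547, 0.1847]
tool_rot: [0.508, 0.493, 0.508, -0.492]
contact_force: [-0.3, -0.3, -0.3]
gripper_width: 0.998
```

```bash
python3 pl.py .435 -.0345 .05 2 5
```

```text
[[0.674,0.021,-0.1,-0.0,-0.0,-0.0],[0.674,0.022,-0.1,-0.0,-0.0,-0.0],[0.674,0.022,-0.1,-0.0,-0.0,-0.0],[0.674,0.022,-0.1,-0.0,-0.0,-0.0],[0.674,0.022,-0.1,-0.0,-0.0,-0.0]]
```

>>> step_arm --pt "0 0.11 -0.5 0 0 0" --pt "0.7 0 0 0 0 0" --pt "0.8 0 0 0 0 0" --pt "0.8 0 0 0 0 0" --pt "0.7 0 0 0 0 0" --pt "0.3 0 0 0 0 0" --pt "0 0 0 0 0 0"

```text
t: 10.45
eef_pos: [0.4349, -0.0326, 0.052]
tool_rot: [0.508, 0.491, 0.509, -0.491]
contact_force: [-0.2, -0.7, 0.4]
gripper_width: 1.0
```

```bash
python3 pl.py .435 -.0345 .05 2 1
python3 - <<'E'
from h import *
p,d=bot.read_camera("scene"); np.savez("scene2.npz",p=p,d=d)
cv2.imwrite("pics/s2.png",cv2.resize(p[100:300,180:400,::-1],None,fx=3,fy=3))
E
```

```text
[[0.05,0.002,0.046,0.0,-0.0,0.0]]
```

View pics/s2.png

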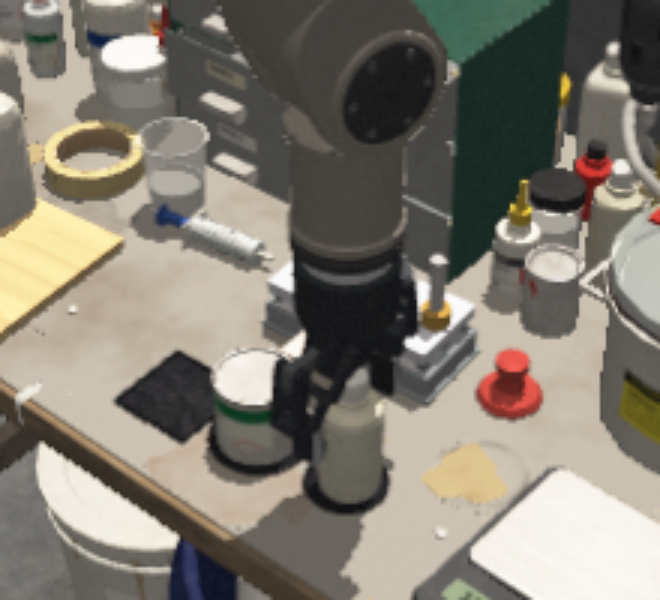

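>>> step_arm --pt "0.04 0 0.04 0 0 0" --pt "0 0 0 0 0 0" --pt "0 0 0 0 0 0" --pt "0 0 0 0 0 0" --pt "0 0 0 0 0 0" --pt "0 0 0 0 0 0" --fingers 1 --force 35

```text
t: 11.25
eef_pos: [0.4355, -0.0347, 0.0513]
tool_rot: [0.509, 0.492, 0.508, -0.491]
contact_force: [-0.7, 0.4, 7.7]
gripper_width: 0.567
```

>>> step_arm --pt "-0.3 0 0 0 0 0" --pt "-0.5 0 0 0 0 0" --pt "-0.5 0 0 0 0 0" --pt "-0.6 0 0 0 0 0" --pt "-0.6 0 0 0 0 0" --pt "-0.5 0 0 0 0 0" --pt "0 0 0 0 0 0"

```text
t: 12.12
eef_pos: [0.4357, -0.0346, 0.1719]
tool_rot: [0.509, 0.492, 0.508, -0.49]
contact_force: [-0.5, -0.3, -1.6]
gripper_width: 0.566
```

>>> step_arm --pt "0 0.04 -0.5 0 0 0" --pt "0 0.06 -0.9 0 0 0" --pt "0 0.06 -1 0 0 0" --pt "0 0.06 -1 0 0 0" --pt "0 0.06 -1 0 0 0" --pt "0.1 0.06 -1 0 0 0" --pt "0.2 0.06 -1 0 0 0" --pt "0.3 0.06 -1 0 0 0"

```text
t: 13.12
eef_pos: [0.4426, 0.2627, 0.1455]
tool_rot: [0.509, 0.491, 0.509, -0.492]
contact_force: [-0.3, -0.5, -1.6]
gripper_width: 0.569
```

>>> step_arm --pt "0.3 0.06 -1 0 0 0" --pt "0.4 0.06 -0.7 0 0 0" --pt "0.4 0.03 -0.3 0 0 0" --pt "0.4 0 0 0 0 0" --pt "0.3 0 0 0 0 0" --pt "0 0 0 0 0 0"

```text
t: 13.88
eef_pos: [0.446, 0.3399, 0.0735]
tool_rot: [0.508, 0.491, 0.508, -0.493]
contact_force: [-0.1, 0.2, -0.7]
gripper_width: 0.569
```

```bash
python3 pl.py .447 .342 .062 2 2
python3 - <<'E'
from h import *
p,d=bot.read_camera("scene"); np.savez("scene3.npz",p=p,d=d)
cv2.imwrite("pics/s3.png",cv2.resize(p[80:300,100:370,::-1],None,fx=2.7,fy=2.7))
E
```

```text
[[0.144,0.014,-0.026,-0.0,0.0,0.0],[0.144,0.013,-0.025,-0.0,0.0,0.0]]
```

View pics/s3.png

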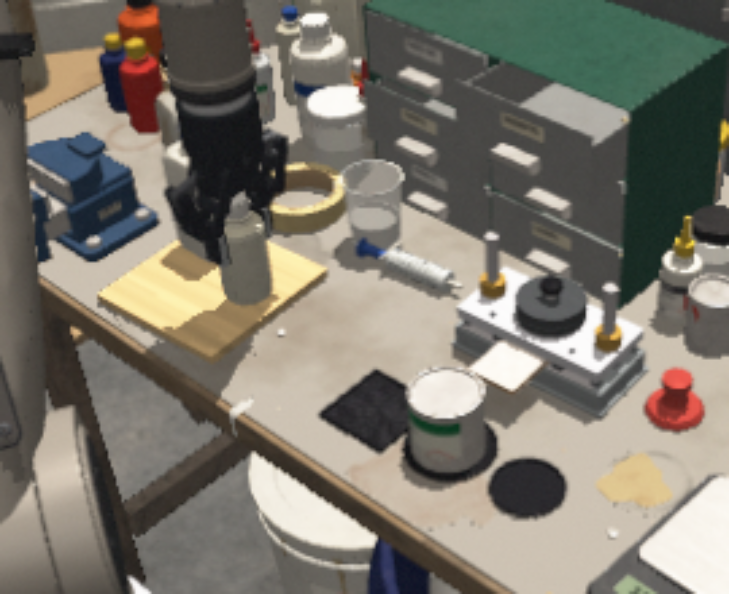

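>>> step_arm --pt "0.15 0 0 0 0 0" --pt "0.12 0 0 0 0 0" --pt "0.03 0 0 0 0 0" --pt "0 0 0 0 0 0"

```text
t: 14.42
eef_pos: [0.4462, 0.3419, 0.0625]
tool_rot: [0.509, 0.491, 0.509, -0.491]
contact_force: [0.3, -0.1, -1.2]
gripper_width: 0.572
```

>>> step_arm --pt "0.03 0 0 0 0 0" --pt "0 0 0 0 0 0"

```text
t: 14.68
eef_pos: [0.4463, 0.3419, 0.0613]
tool_rot: [0.509, 0.491, 0.509, -0.491]
contact_force: [0.1, -0.2, -1.9]
gripper_width: 0.567
```

>>> step_arm --pt "0.03 0 0 0 0 0" --pt "0.01 0 0 0 0 0" --pt "0 0 0 0 0 0"

```text
t: 15.05
eef_pos: [0.4465, 0.3421, 0.0603]
tool_rot: [0.508, 0.491, 0.509, -0.491]
contact_force: [-0.6, 0.2, 5.3]
gripper_width: 0.572
```

>>> step_arm --pt "-0.02 0 0 0 0 0" --pt "0 0 0 0 0 0" --pt "0 0 0 0 0 0" --pt "-0.3 0 0 0 0 0" --pt "-0.8 0 0 0 0 0" --pt "-1 0 0 0 0 0" --pt "-0.8 -0.03 0.5 0 0 0" --pt "0 -0.06 0.8 0 0 0" --fingers -1

```text
t: 16.05
eef_pos: [0.4461, 0.2912, 0.1799]
tool_rot: [0.509, 0.493, 0.509, -0.489]
contact_force: [0.5, -0.2, -0.2]
gripper_width: 1.001
```

```bash
python3 pl.py .427 .0545 .13 2 7
```

```text
[[0.174,-0.1,0.843,0.0,-0.0,-0.0],[0.175,-0.099,0.843,0.0,-0.0,-0.0],[0.175,-0.099,0.843,0.0,-0.0,-0.0],[0.176,-0.099,0.843,0.0,-0.0,-0.0],[0.176,-0.099,0.843,0.0,-0.0,-0.0],[0.177,-0.098,0.843,0.0,-0.0,-0.0],[0.178,-0.098,0.842,0.0,-0.0,-0.0]]
```

>>> step_arm --pt "0.1 -0.1 0.84 0 0 0" --pt "0.15 -0.1 0.84 0 0 0" --pt "0.2 -0.1 0.84 0 0 0" --pt "0.2 -0.1 0.84 0 0 0" --pt "0.2 -0.1 0.84 0 0 0" --pt "0.2 -0.1 0.84 0 0 0" --pt "0.2 -0.1 0.6 0 0 0" --pt "0 0 0 0 0 0"

```text
t: 17.05
eef_pos: [0.4238, 0.0616, 0.1267]
tool_rot: [0.508, 0.492, 0.508, -0.492]
contact_force: [-0.3, 0.4, 0.2]
gripper_width: 0.998
```

```bash
python3 pl.py .427 .0545 .038 2 4
```

```text
[[0.554,0.019,0.045,-0.0,0.0,0.0],[0.554,0.019,0.045,-0.0,0.0,0.0],[0.554,0.019,0.045,-0.0,0.0,0.0],[0.554,0.019,0.045,-0.0,0.0,0.0]]
```

>>> step_arm --pt "0.3 0.08 0.18 0 0 0" --pt "0.6 0 0 0 0 0" --pt "0.7 0 0 0 0 0" --pt "0.5 0 0 0 0 0" --pt "0.12 0 0 0 0 0" --pt "0 0 0 0 0 0"

```text
t: 17.8
eef_pos: [0.4282, 0.0568, 0.0381]
tool_rot: [0.509, 0.491, 0.509, -0.491]
contact_force: [-0.3, -0.3, 0.7]
gripper_width: 1.002
```

>>> step_arm --pt "0 0 0 0 0 0" --pt "0 0 0 0 0 0" --pt "0 0 0 0 0 0" --pt "0 0 0 0 0 0" --fingers 1 --force 40

```text
t: 18.3
eef_pos: [0.4284, 0.0567, 0.0389]
tool_rot: [0.509, 0.492, 0.508, -0.491]
contact_force: [-1.8, 0.3, 9.1]
gripper_width: 0.761
```

>>> step_arm --pt "-0.2 0 0 0 0 0" --pt "-0.4 0 0 0 0 0" --pt "-0.7 0 0 0 0 0" --pt "-0.9 0 0 0 0 0" --pt "-0.9 0 -0.3 0 0 0" --pt "-0.4 0 -0.7 0 0 0" --pt "0 0 -0.9 0 0 0" --pt "0 0 -0.9 0 0 0"

```text
t: 19.3
eef_pos: [0.4237, 0.1691, 0.1786]
tool_rot: [0.508, 0.492, 0.508, -0.491]
contact_force: [1.2, 0.0, -2.1]
gripper_width: 0.755
```

```bash
python3 pl.py .389 .441 .178 2 8
```

```text
[[0.003,-0.079,-0.853,-0.0,-0.0,-0.0],[0.003,-0.079,-0.853,-0.0,-0.0,-0.0],[0.003,-0.079,-0.853,-0.0,-0.0,-0.0],[0.002,-0.079,-0.853,-0.0,-0.0,-0.0],[0.002,-0.079,-0.853,-0.0,-0.0,-0.0],[0.002,-0.079,-0.853,-0.0,-0.0,-0.0],[0.002,-0.079,-0.853,-0.0,-0.0,-0.0],[0.002,-0.079,-0.853,-0.0,-0.0,-0.0]]
```

>>> step_arm --pt "0 -0.16 -0.9 0 0 0" --pt "0 -0.16 -0.9 0 0 0" --pt "0 -0.16 -0.9 0 0 0" --pt "0 -0.08 -0.9 0 0 0" --pt "0 -0.03 -0.9 0 0 0" --pt "0 -0.02 -0.8 0 0 0" --pt "0 0 -0.5 0 0 0" --pt "0 0 -0.2 0 0 0"

```text
t: 20.3
eef_pos: [0.391, 0.4078, 0.1778]
tool_rot: [0.509, 0.491, 0.509, -0.491]
contact_force: [0.1, -0.2, -1.8]
gripper_width: 0.754
```

```bash
python3 pl.py .390 .441 .052 2 6
python3 - <<'E'
from h import *
p,d=bot.read_camera("scene"); np.savez("scene4.npz",p=p,d=d)
cv2.imwrite("pics/s4.png",cv2.resize(p[80:300,100:370,::-1],None,fx=2.7,fy=2.7))
p,d=bot.read_camera("top"); np.savez("top4.npz",p=p,d=d)
E
```

```text
[[0.524,0.001,-0.139,0.0,0.0,-0.0],[0.524,0.001,-0.139,0.0,0.0,-0.0],[0.524,0.001,-0.139,0.0,0.0,-0.0],[0.524,0.001,-0.139,0.0,0.0,-0.0],[0.524,0.001,-0.139,0.0,0.0,-0.0],[0.524,0.001,-0.139,0.0,0.0,-0.0]]
```

View pics/s4.png

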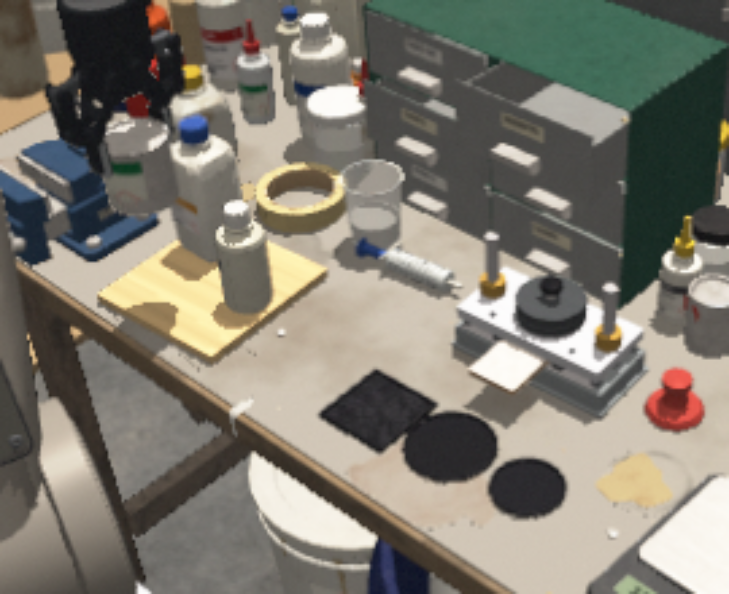

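```bash
python3 - <<'E'
from meas import *
for n in("scene","top"):
    z=np.load(n+"4.npz");p=z["p"];P=cloud(n,z["d"]);V=p.max(2)
    m=((V<70)&(P[...,0]>.36)&(P[...,0]<.49)&(P[...,1]>-.1)&(P[...,1]<.2)&(P[...,2]<.02)).astype(np.uint8)
    k,l,st,_=cv2.connectedComponentsWithStats(m)
    for i in range(1,k):
        if st[i,4]<200: continue
        c=max(cv2.findContours((l==i).astype(np.uint8),0,1)[0],key=len)[:,0]; W=at_z(n,c,.005)
        print(n,st[i,4],rect(W),"encl",np.array(cv2.minEnclosingCircle((W[:,:2]*1000).astype(np.float32))[0]).round(1))
E
```

```text
scene 1375 (array([426. ,  94.9]), array([ 84.7, 165. ]), 3.52, 156, np.float64(0.005)) encl [423.3  97.7]
scene 472 (array([432.7, -31.1]), array([66.8, 63.3]), 39.48, 70, np.float64(0.005)) encl [433.8 -31.6]
scene 5358 (array([ 227.2, -158.7]), array([307.8, 151. ]), 52.19, 320, np.float64(0.005)) encl [ 214.9 -149.2]
```

>>> step_arm --pt "0.2 0 -0.25 0 0 0" --pt "0.5 0 -0.3 0 0 0" --pt "0.7 0 -0.25 0 0 0" --pt "0.8 0 0 0 0 0" --pt "0.6 0 0 0 0 0" --pt "0.25 0 0 0 0 0" --pt "0 0 0 0 0 0"

```text
t: 21.28
eef_pos: [0.3901, 0.4386, 0.0553]
tool_rot: [0.509, 0.491, 0.508, -0.492]
contact_force: [0.2, 0.0, -1.4]
gripper_width: 0.761
```

>>> step_arm --pt "0.1 0 0 0 0 0" --pt "0.06 0 0 0 0 0" --pt "0.02 0 0 0 0 0" --pt "0 0 0 0 0 0"

```text
t: 21.78
eef_pos: [0.3901, 0.4393, 0.0487]
tool_rot: [0.509, 0.491, 0.509, -0.491]
contact_force: [-0.5, -0.5, -3.2]
gripper_width: 0.756
```

>>> step_arm --pt "0.02 0 0 0 0 0" --pt "0 0 0 0 0 0"

```text
t: 22.02
eef_pos: [0.3902, 0.4394, 0.0481]
tool_rot: [0.508, 0.491, 0.509, -0.491]
contact_force: [-0.7, -0.4, 1.6]
gripper_width: 0.755
```

>>> step_arm --pt "0 0 0 0 0 0" --pt "0 0 0 0 0 0" --pt "0 0 0 0 0 0" --pt "-0.3 0 0 0 0 0" --pt "-0.8 0 0 0 0 0" --pt "-1 0 0 0 0 0" --pt "-0.9 0 0 0 0 0" --pt "-0.6 0 0 0 0 0" --fingers -1

```text
t: 23.02
eef_pos: [0.391, 0.4396, 0.1946]
tool_rot: [0.508, 0.493, 0.509, -0.49]
contact_force: [-0.2, -0.2, 0.1]
gripper_width: 0.998
```

```bash
python3 - <<'E'
from h import *
print(bot.get_obs()["q"].round(2))
E
python3 pl.py .45 .058 .19 93 15
```

```text
[-1.27  0.39  0.41  1.83 -0.19  0.96 -0.74]
[[0.006,0.077,0.639,-0.017,-0.0,-0.0],[0.006,0.009,0.644,-0.017,-0.0,-0.0],[0.006,-0.059,0.641,-0.017,-0.0,-0.0],[0.006,-0.127,0.631,-0.017,-0.0,-0.0],[0.006,-0.193,0.614,-0.017,-0.0,-0.0],[0.006,-0.257,0.59,-0.017,-0.0,-0.0],[0.006,-0.318,0.56,-0.017,-0.0,-0.0],[0.007,-0.375,0.523,-0.017,-0.0,-0.0]]
[[0.007,-0.428,0.48,-0.017,-0.0,-0.0],[0.007,-0.477,0.432,-0.017,-0.0,-0.0],[0.007,-0.52,0.38,-0.017,-0.0,-0.0],[0.007,-0.557,0.322,-0.017,-0.0,-0.0],[0.007,-0.588,0.262,-0.017,-0.0,-0.0],[0.007,-0.612,0.198,-0.017,-0.0,-0.0],[0.008,-0.63,0.132,-0.017,-0.0,-0.0]]
```

>>> step_arm --pt "0 0.08 0.64 -0.017 0 0" --pt "0 0.01 0.64 -0.017 0 0" --pt "0 -0.06 0.64 -0.017 0 0" --pt "0 -0.13 0.63 -0.017 0 0" --pt "0 -0.19 0.61 -0.017 0 0" --pt "0 -0.26 0.59 -0.017 0 0" --pt "0 -0.32 0.56 -0.017 0 0" --pt "0 -0.375 0.52 -0.017 0 0"

```text
t: 24.02
eef_pos: [0.4226, 0.235, 0.1926]
tool_rot: [0.667, 0.236, 0.666, -0.235]
contact_force: [0.6, 0.4, -0.2]
gripper_width: 0.998
```

>>> step_arm --pt "0 -0.43 0.48 -0.017 0 0" --pt "0 -0.48 0.43 -0.017 0 0" --pt "0 -0.52 0.38 -0.017 0 0" --pt "0 -0.56 0.32 -0.017 0 0" --pt "0 -0.59 0.26 -0.017 0 0" --pt "0 -0.61 0.2 -0.017 0 0" --pt "0 -0.63 0.13 -0.015 0 0" --pt "0 0 0 0 0 0"

```text
t: 25.02
eef_pos: [0.4515, 0.056, 0.1925]
tool_rot: [0.707, -0.017, 0.706, 0.017]
contact_force: [0.1, 1.3, -0.8]
gripper_width: 1.0
```

```bash
python3 - <<'E'
from meas import *
o,M=obs();print(o["t"],o["eef_pos"],M.round(3).tolist(),o["q"].round(2))
for n in("scene","top"):
    p,d=bot.read_camera(n); np.savez(n+"5.npz",p=p,d=d)
    cv2.imwrite(f"pics/{n}5.png",cv2.resize((p[100:300,180:400] if n=="scene" else p[130:290,90:360])[:,:,::-1],None,fx=2.9,fy=2.9))
    z=dict(p=p,d=d);P=cloud(n,d)
    print(n,"panel",rect(band(P,.48,.535,.01,.1,.034,.042)),"platen",rect(band(P,.53,.63,-.05,.17,.047,.056)))
E
```

```text
25.025 [0.45147931 0.05601229 0.19249961] [[0.001, -0.049, 0.999], [0.0, 0.999, 0.049], [-1.0, -0.0, 0.001]] [-0.57  0.16  0.35  2.12 -0.07  0.87  1.44]
scene panel (array([511.2,  60. ]), array([49.2, 53.1]), 2.97, 276, np.float64(0.039)) platen (array([578.9,  62.1]), array([ 83.8, 163.2]), 3.33, 720, np.float64(0.0529))
top panel (array([533.5,  74.7]), array([ 0.3, 11. ]), 1.39, 6, np.float64(0.0376)) platen (array([579.2,  58. ]), array([ 78.6, 162.1]), 3.29, 1511, np.float64(0.0511))
```

View pics/scene5.png

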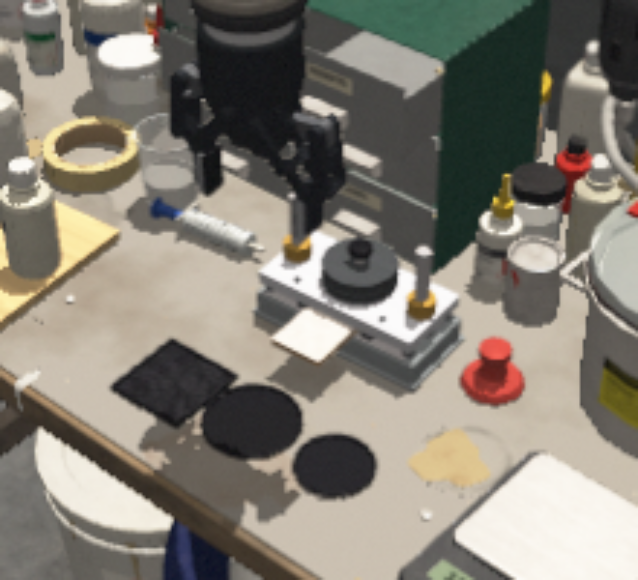

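View pics/top5.png

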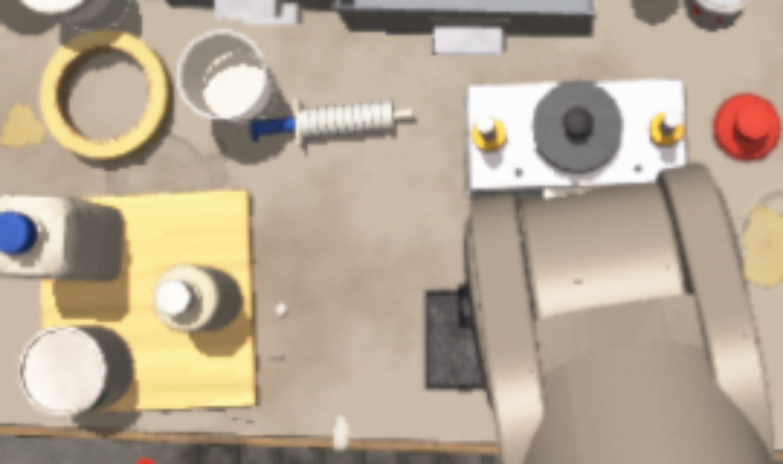

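```bash
python3 pl.py .513 .0585 .19 93 2
```

```text
[[0.029,-0.038,0.771,-0.0,0.0,-0.0],[0.029,-0.039,0.771,-0.0,0.0,-0.0]]
```

>>> step_arm --pt "0.05 -0.04 0.6 0 0 0" --pt "0 -0.04 0.6 0 0 0" --pt "0.3 0 0.34 0 0 0" --pt "0.7 0 0 0 0 0" --pt "0.8 0 0 0 0 0" --pt "0.8 0 0 0 0 0" --pt "0.6 0 0 0 0 0" --pt "0 0 0 0 0 0"

```text
t: 26.12
eef_pos: [0.5113, 0.0592, 0.0604]
tool_rot: [0.706, -0.019, 0.708, 0.019]
contact_force: [-1.0, 0.4, 0.7]
gripper_width: 1.003
```

```bash
python3 pl.py .513 .0585 .026 93 3
python3 - <<'E'
from h import *
p,d=bot.read_camera("scene")
cv2.imwrite("pics/s6.png",cv2.resize(p[130:270,210:370,::-1],None,fx=4,fy=4))
E
```

```text
[[0.287,-0.007,0.015,0.0,-0.0,0.0],[0.287,-0.007,0.014,0.0,-0.0,0.0],[0.287,-0.007,0.014,0.0,-0.0,0.0]]
```

View pics/s6.png

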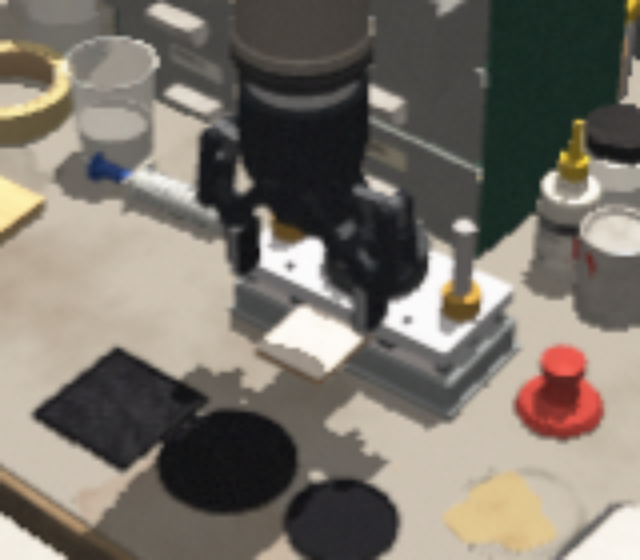

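>>> step_arm --pt "0.35 0 0.03 0 0 0" --pt "0.35 0 0 0 0 0" --pt "0.16 0 0 0 0 0" --pt "0 0 0 0 0 0"

```text
t: 26.68
eef_pos: [0.5134, 0.0581, 0.0267]
tool_rot: [0.706, -0.019, 0.707, 0.019]
contact_force: [0.2, -0.2, -0.4]
gripper_width: 1.003
```

>>> step_arm --pt "0 0 0 0 0 0" --pt "0 0 0 0 0 0" --pt "0 0 0 0 0 0" --pt "0 0 0 0 0 0" --pt "0 0 0 0 0 0" --fingers 1 --force 50

```text
t: 27.3
eef_pos: [0.5142, 0.0582, 0.028]
tool_rot: [0.707, -0.019, 0.707, 0.019]
contact_force: [-1.1, -1.6, 5.3]
gripper_width: 0.567
```

```bash
python3 - <<'E'
from h import *
o,M=obs();print(o["t"],o["eef_pos"],M.round(3).tolist(),o["contact_force"],o["gripper_width"])
p,d=bot.read_camera("scene")
cv2.imwrite("pics/s7.png",cv2.resize(p[130:270,210:370,::-1],None,fx=4,fy=4))
E
```

```text
27.3 [0.51424092 0.05819827 0.028046  ] [[0.001, -0.053, 0.999], [0.0, 0.999, 0.053], [-1.0, 0.0, 0.001]] [-1.10624628 -1.5612409   5.25082676] 0.5673220562840497
```

View pics/s7.png

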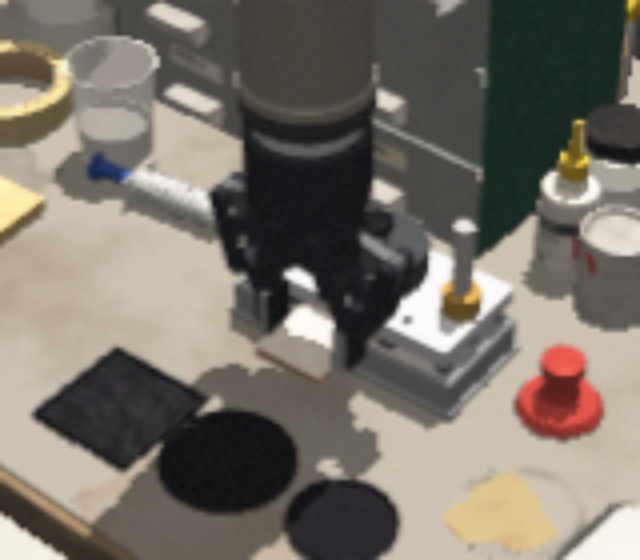

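>>> step_arm --pt "0 0 -0.1 0 0 0" --pt "0 0 -0.15 0 0 0" --pt "0 0 -0.2 0 0 0"

```text
t: 27.72
eef_pos: [0.4992, 0.0577, 0.0281]
tool_rot: [0.709, -0.019, 0.704, 0.019]
contact_force: [6.9, 0.7, -5.8]
gripper_width: 0.563
```

```bash
python3 - <<'E'
from h import *
o,M=obs();print(o["t"],o["eef_pos"],M.round(3).tolist(),o["contact_force"],o["gripper_width"])
p,d=bot.read_camera("scene")
cv2.imwrite("pics/s8.png",cv2.resize(p[130:270,210:370,::-1],None,fx=4,fy=4))
E
```

```text
27.725 [0.49923308 0.05765744 0.02811261] [[0.007, -0.053, 0.999], [0.001, 0.999, 0.053], [-1.0, 0.0, 0.007]] [ 6.94191858  0.74846816 -5.84375992] 0.5633110454834487
```

View pics/s8.png

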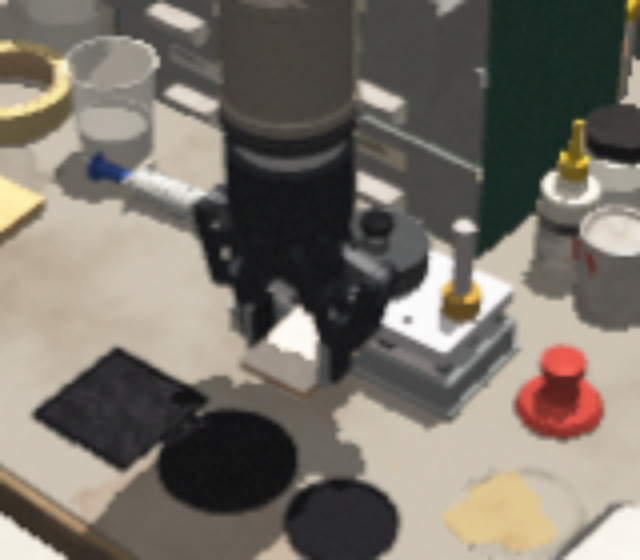

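>>> step_arm --pt "0.03 0 -0.1 0 0 0" --pt "0.02 0 -0.2 0 0 0" --pt "0 0 -0.2 0 0 0"

```text
t: 28.15
eef_pos: [0.4837, 0.0572, 0.0278]
tool_rot: [0.712, -0.018, 0.701, 0.019]
contact_force: [12.2, 0.7, 2.3]
gripper_width: 0.567
```

>>> step_arm --pt "0 0 -0.12 0 0 0" --pt "0 0 -0.15 0 0 0" --pt "0 0 -0.15 0 0 0"

```text
t: 28.52
eef_pos: [0.4663, 0.0563, 0.0275]
tool_rot: [0.712, -0.018, 0.702, 0.019]
contact_force: [10.7, 0.8, 1.5]
gripper_width: 0.565
```

>>> step_arm --pt "0 0 -0.12 0 0 0" --pt "0 0 -0.15 0 0 0" --pt "0 0 -0.15 0 0 0"

```text
t: 28.9
eef_pos: [0.4485, 0.0553, 0.0271]
tool_rot: [0.711, -0.018, 0.703, 0.019]
contact_force: [9.4, 0.8, -0.9]
gripper_width: 0.566
```

>>> step_arm --pt "0 0 -0.15 0 0 0" --pt "0 0 -0.15 0 0 0" --pt "0 0 -0.15 0 0 0"

```text
t: 29.28
eef_pos: [0.4251, 0.0537, 0.0258]
tool_rot: [0.707, -0.019, 0.706, 0.019]
contact_force: [-0.7, 0.1, -0.3]
gripper_width: 0.564
```

```bash
python3 - <<'E'
from h import *
o,M=obs();print(o["t"],o["eef_pos"],M.round(3).tolist(),o["contact_force"],o["gripper_width"])
p,d=bot.read_camera("scene")
cv2.imwrite("pics/s9.png",cv2.resize(p[130:270,210:370,::-1],None,fx=4,fy=4))
E
```

```text
29.275 [0.42514179 0.05369447 0.02578607] [[0.002, -0.053, 0.999], [0.001, 0.999, 0.053], [-1.0, 0.0, 0.002]] [-0.74403366  0.08900163 -0.27605078] 0.5638312327706899
```

View pics/s9.png

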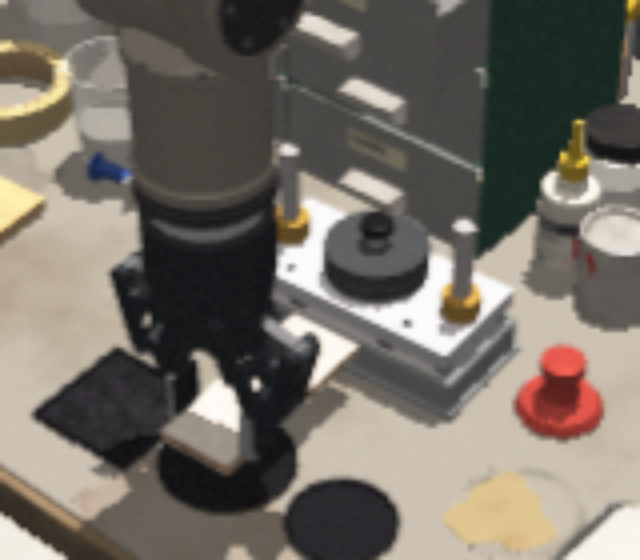

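>>> step_arm --pt "-0.2 0 0 0 0 0" --pt "-0.4 0 0 0 0 0" --pt "-0.6 0 0 0 0 0" --pt "-0.4 0 0 0 0 0" --pt "0 0 0 0 0 0"

```text
t: 29.95
eef_pos: [0.4251, 0.0537, 0.0904]
tool_rot: [0.708, -0.019, 0.706, 0.019]
contact_force: [0.2, 0.4, -0.6]
gripper_width: 0.565
```

```bash
python3 pl.py .433 -.2225 .09 87.6 10
python3 - <<'E'
from meas import *
for n in("scene","top"):
    p,d=bot.read_camera(n); np.savez(n+"10.npz",p=p,d=d);P=cloud(n,d)
    cv2.imwrite(f"pics/{n}10.png",cv2.resize((p[200:350,250:450] if n=="scene" else p[150:300,250:450])[:,:,::-1],None,fx=4,fy=4))
    print(n,"platen",rect(band(P,.53,.63,-.05,.17,.045,.056)))
    z0=np.load(n+"0.npz");P0=cloud(n,z0["d"])
    Q=band(P,.40,.56,.02,.12,.08,.11); print(rect(Q) if len(Q)>10 else len(Q))
E
```

```text
[[0.0,-0.691,-0.017,0.002,0.0,-0.0],[0.0,-0.691,-0.011,0.002,0.0,-0.0],[0.0,-0.691,-0.004,0.002,0.0,-0.0],[0.0,-0.691,0.003,0.002,0.0,-0.0],[0.001,-0.691,0.009,0.002,0.0,-0.0],[0.001,-0.691,0.016,0.002,0.0,-0.0],[0.001,-0.69,0.022,0.002,0.0,-0.0],[0.001,-0.69,0.029,0.002,0.0,-0.0]]
[[0.001,-0.69,0.036,0.002,0.0,-0.0],[0.001,-0.69,0.042,0.002,0.0,-0.0]]
scene platen (array([578.2,  61.5]), array([ 82.1, 162. ]), 3.2, 536, np.float64(0.0511))
(array([465.4,  55.5]), array([130.7,  70.7]), 0.08, 479, np.float64(0.1013))
top platen (array([579.3,  57.9]), array([ 78.3, 162.3]), 3.2, 1569, np.float64(0.0491))
(array([502. ,  54.6]), array([54.1, 49.6]), 1.74, 643, np.float64(0.0986))
```

View pics/scene10.png

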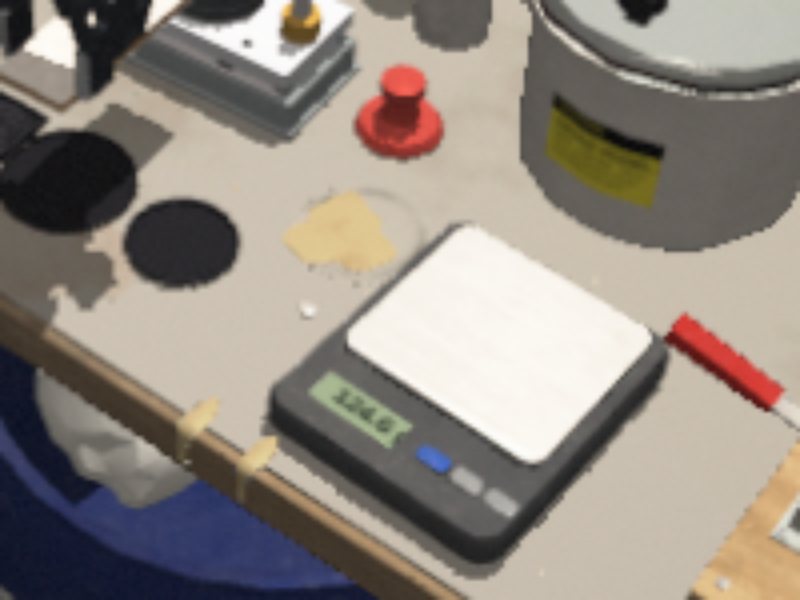

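View pics/top10.png

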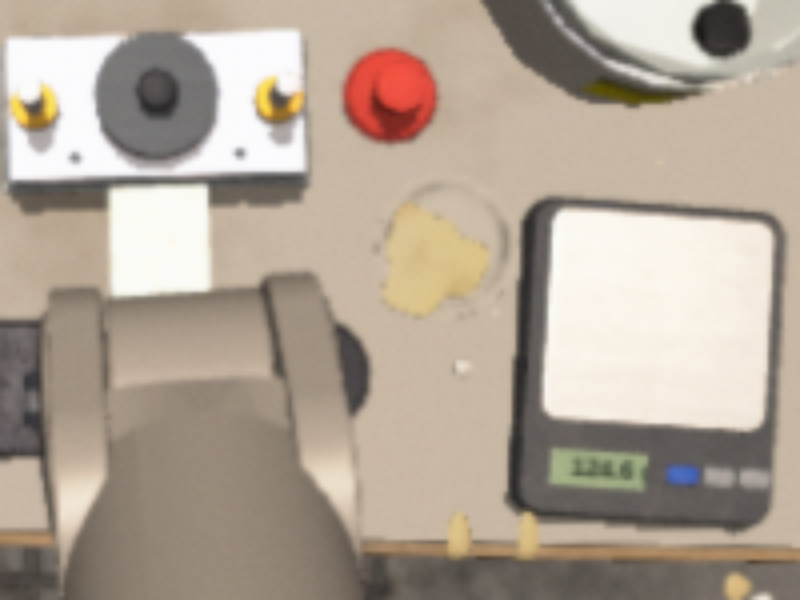

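```bash
python3 - <<'E'
from h import *
c=np.array([(467,222),(656,338),(536,466),(344,334)])/4+[250,200]-.4
W=at_z("scene",c,.03);print(W.round(4),W.mean(0))
c=np.array([(549,207),(777,219),(768,434),(541,417)])/4+[250,150]-.4
W=at_z("top",c,.03);print(W.round(4),W.mean(0))
E
```

```text
[[ 0.5315 -0.1628  0.03  ]
 [ 0.5235 -0.2901  0.03  ]
 [ 0.41   -0.2847  0.03  ]
 [ 0.4192 -0.1573  0.03  ]] [ 0.4710435  -0.22373194  0.03      ]
[[ 0.5316 -0.1638  0.03  ]
 [ 0.5287 -0.2954  0.03  ]
 [ 0.4074 -0.2914  0.03  ]
 [ 0.4142 -0.1612  0.03  ]] [ 0.47050184 -0.2279323   0.03      ]
```

>>> step_arm --pt "0 -0.3 0 0.001 0 0" --pt "0 -0.6 -0.01 0.002 0 0" --pt "0 -0.8 0 0.002 0 0" --pt "0 -0.8 0 0.002 0 0" --pt "0 -0.8 0.01 0.002 0 0" --pt "0 -0.8 0.02 0.002 0 0" --pt "0 -0.8 0.02 0.002 0 0" --pt "0 -0.8 0.03 0.002 0 0"

```text
t: 31.05
eef_pos: [0.4285, -0.1764, 0.0886]
tool_rot: [0.706, 0.015, 0.708, -0.015]
contact_force: [0.4, 0.5, -0.6]
gripper_width: 0.569
```

>>> step_arm --pt "0 -0.7 0.03 0 0 0" --pt "0 -0.4 0.02 0 0 0" --pt "0 -0.1 0 0 0 0" --pt "0 0 0 0 0 0"

```text
t: 31.55
eef_pos: [0.4294, -0.222, 0.089]
tool_rot: [0.707, 0.014, 0.707, -0.014]
contact_force: [0.9, -0.8, 0.1]
gripper_width: 0.568
```

```bash
python3 pl.py .433 -.2225 .055 87.6 4
```

```text
[[0.212,-0.002,0.023,0.0,-0.0,-0.0],[0.212,-0.002,0.023,0.0,-0.0,-0.0],[0.213,-0.002,0.023,0.0,-0.0,-0.0],[0.213,-0.002,0.022,0.0,-0.0,-0.0]]
```

>>> step_arm --pt "0.2 0 0.09 0 0 0" --pt "0.4 0 0 0 0 0" --pt "0.4 0 0 0 0 0" --pt "0.3 0 0 0 0 0" --pt "0.12 0 0 0 0 0" --pt "0 0 0 0 0 0"

```text
t: 32.3
eef_pos: [0.433, -0.2228, 0.0321]
tool_rot: [0.707, 0.015, 0.707, -0.014]
contact_force: [-0.4, -0.4, 0.1]
gripper_width: 0.566
```

>>> step_arm --pt "0.03 0 0 0 0 0" --pt "0.02 0 0 0 0 0" --pt "0 0 0 0 0 0"

```text
t: 32.67
eef_pos: [0.4334, -0.2227, 0.0307]
tool_rot: [0.707, 0.014, 0.707, -0.014]
contact_force: [-0.3, 0.3, 0.5]
gripper_width: 0.566
```

```bash
python3 - <<'E'
from meas import *
o,M=obs();print(o["t"],o["eef_pos"],o["contact_force"])
for n in("scene","top"):
    p,d=bot.read_camera(n); P=cloud(n,d)
    cv2.imwrite(f"pics/{n}11.png",cv2.resize((p[200:350,250:450] if n=="scene" else p[150:300,300:500])[:,:,::-1],None,fx=4,fy=4))
E
```

```text
32.675 [ 0.43335451 -0.22272897  0.03068544] [-0.29077135  0.34206614  0.5237682 ]
```

View pics/scene11.png

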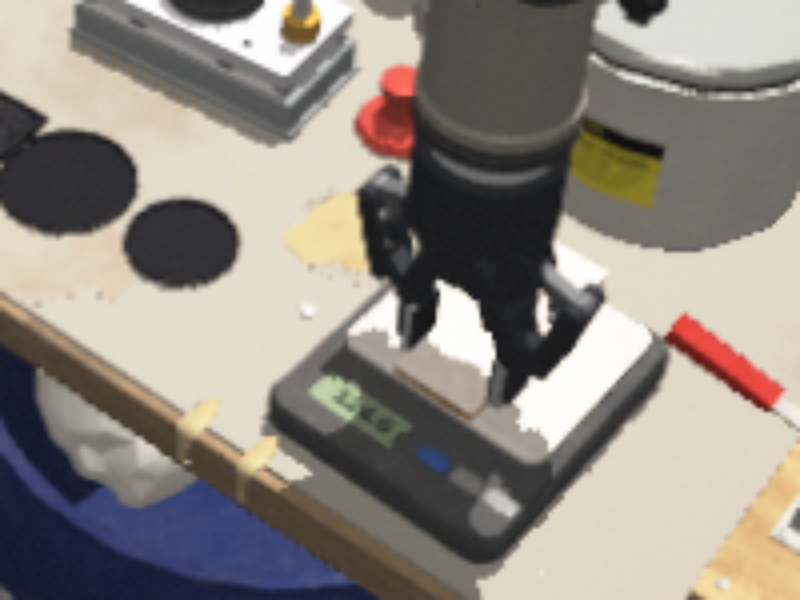

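>>> step_arm --pt "0.03 0 0 0 0 0" --pt "0.02 0 0 0 0 0" --pt "0 0 0 0 0 0"

```text
t: 33.15
eef_pos: [0.4332, -0.2227, 0.0284]
tool_rot: [0.707, 0.014, 0.707, -0.014]
contact_force: [0.5, 0.4, 0.4]
gripper_width: 0.566
```

>>> step_arm --pt "0.02 0 0 0 0 0" --pt "0 0 0 0 0 0"

```text
t: 33.4
eef_pos: [0.4333, -0.2228, 0.0277]
tool_rot: [0.707, 0.014, 0.707, -0.014]
contact_force: [-0.2, 0.3, -0.1]
gripper_width: 0.567
```

>>> step_arm --pt "0.025 0 0 0 0 0" --pt "0 0 0 0 0 0"

```text
t: 33.65
eef_pos: [0.4333, -0.2228, 0.0276]
tool_rot: [0.707, 0.015, 0.707, -0.014]
contact_force: [-3.4, 1.2, 14.5]
gripper_width: 0.568
```

>>> step_arm --pt "0.025 0 0 0 0 0" --pt "0 0 0 0 0 0"

```text
t: 33.9
eef_pos: [0.4333, -0.2228, 0.0275]
tool_rot: [0.707, 0.015, 0.707, -0.014]
contact_force: [-6.9, 4.0, 29.3]
gripper_width: 0.569
```

>>> step_arm --pt "-0.04 0 0 0 0 0" --pt "0 0 0 0 0 0"

```text
t: 34.15
eef_pos: [0.4335, -0.2228, 0.0276]
tool_rot: [0.707, 0.014, 0.707, -0.014]
contact_force: [-1.4, 0.1, 8.0]
gripper_width: 0.568
```

>>> step_arm --pt "0 0 0 0 0 0" --pt "0 0 0 0 0 0" --pt "0 0 0 0 0 0" --pt "-0.1 0 0 0 0 0" --pt "-0.3 0 0 0 0 0" --pt "-0.7 0 0 0 0 0" --pt "-1 0 0 0 0 0" --pt "-1 0 0 0 0 0" --fingers -1

```text
t: 35.15
eef_pos: [0.433, -0.2228, 0.1532]
tool_rot: [0.707, 0.014, 0.707, -0.015]
contact_force: [1.2, 0.3, -0.6]
gripper_width: 1.002
```

```bash
python3 pl.py .40 .32 .19 2 17
```

```text
[[-0.054,0.796,-0.081,0.014,0.0,-0.0],[-0.054,0.785,-0.151,0.014,0.0,-0.0],[-0.054,0.769,-0.219,0.014,0.0,-0.0],[-0.054,0.747,-0.286,0.014,0.0,-0.0],[-0.054,0.719,-0.35,0.014,0.0,-0.0],[-0.054,0.685,-0.412,0.014,0.0,-0.0],[-0.054,0.646,-0.471,0.014,0.0,-0.0],[-0.054,0.603,-0.526,0.014,0.0,-0.0]]
[[-0.054,0.554,-0.577,0.014,0.0,-0.0],[-0.054,0.501,-0.623,0.014,0.0,-0.0],[-0.054,0.445,-0.665,0.014,0.0,-0.0],[-0.054,0.385,-0.701,0.014,0.0,-0.0],[-0.054,0.322,-0.732,0.014,0.0,-0.0],[-0.054,0.256,-0.758,0.014,0.0,-0.0],[-0.054,0.188,-0.777,0.014,0.0,-0.0],[-0.054,0.12,-0.791,0.014,0.0,-0.0]]
[[-0.054,0.05,-0.798,0.014,0.0,-0.0]]
```

```bash
python3 pl.py .44 .25 .19 2 15
```

```text
[[-0.061,0.788,-0.021,0.016,0.0,-0.0],[-0.061,0.782,-0.099,0.016,0.0,-0.0],[-0.062,0.768,-0.176,0.016,0.0,-0.0],[-0.061,0.747,-0.252,0.016,0.0,-0.0],[-0.061,0.718,-0.325,0.016,0.0,-0.0],[-0.061,0.682,-0.395,0.016,0.0,-0.0],[-0.061,0.639,-0.461,0.016,0.0,-0.0],[-0.061,0.59,-0.522,0.016,0.0,-0.0]]
[[-0.061,0.536,-0.578,0.016,0.0,-0.0],[-0.061,0.475,-0.629,0.016,0.0,-0.0],[-0.061,0.411,-0.673,0.016,0.0,-0.0],[-0.061,0.342,-0.71,0.016,0.0,-0.0],[-0.061,0.269,-0.741,0.016,0.0,-0.0],[-0.061,0.194,-0.764,0.016,0.0,-0.0],[-0.061,0.117,-0.779,0.016,0.0,-0.0]]
```

>>> step_arm --pt "-0.06 0.79 -0.02 0.016 0 0" --pt "-0.06 0.78 -0.1 0.016 0 0" --pt "-0.06 0.77 -0.18 0.016 0 0" --pt "-0.06 0.75 -0.25 0.016 0 0" --pt "-0.06 0.72 -0.325 0.016 0 0" --pt "-0.06 0.68 -0.395 0.016 0 0" --pt "-0.06 0.64 -0.46 0.016 0 0" --pt "-0.06 0.59 -0.52 0.016 0 0"

```text
t: 36.15
eef_pos: [0.4376, 0.0305, 0.1714]
tool_rot: [0.645, 0.291, 0.644, -0.291]
contact_force: [0.8, 1.6, -0.1]
gripper_width: 0.999
```

>>> step_arm --pt "-0.06 0.54 -0.58 0.016 0 0" --pt "-0.06 0.475 -0.63 0.016 0 0" --pt "-0.06 0.41 -0.67 0.016 0 0" --pt "-0.06 0.34 -0.71 0.016 0 0" --pt "-0.06 0.27 -0.74 0.016 0 0" --pt "-0.06 0.19 -0.76 0.016 0 0" --pt "-0.06 0.12 -0.78 0.014 0 0" --pt "0 0 0 0 0 0"

```text
t: 37.15
eef_pos: [0.4429, 0.2528, 0.1882]
tool_rot: [0.509, 0.491, 0.509, -0.49]
contact_force: [-0.3, -0.1, -0.5]
gripper_width: 1.003
```

```bash
python3 - <<'E'
from meas import *
o,M=obs();print(o["t"],o["eef_pos"],M.round(3).tolist())
for n in("scene","top"):
    p,d=bot.read_camera(n); np.savez(n+"12.npz",p=p,d=d);P=cloud(n,d)
    cv2.imwrite(f"pics/{n}12.png",cv2.resize((p[120:320,100:400] if n=="scene" else p[130:290,90:460])[:,:,::-1],None,fx=2.1,fy=2.1))
    print(n,"panel",rect(band(P,.38,.56,-.29,-.16,.034,.045)),"platen",rect(band(P,.53,.63,-.05,.17,.045,.056)))
    V=p.max(2); S=cv2.cvtColor(p,cv2.COLOR_RGB2HSV)[...,1]
    m=((V<70)&(P[...,0]>.36)&(P[...,0]<.49)&(P[...,1]>-.1)&(P[...,1]<.2)&(P[...,2]<.02)).astype(np.uint8)
    k,l,st,_=cv2.connectedComponentsWithStats(m)
    for i in range(1,k):
        if st[i,4]<200: continue
        c=max(cv2.findContours((l==i).astype(np.uint8),0,1)[0],key=len)[:,0]; W=at_z(n,c,.005)
        print(n,st[i,4],rect(W))
    Q=band(P,.33,.45,.39,.5,.075,.09);print("tin top",rect(Q) if len(Q)>9 else 0)
E
python3 pl.py .3902 .4394 .19 2 8
```

```text
37.15 [0.44287365 0.25282488 0.18815183] [[0.001, 0.999, 0.038], [0.001, 0.038, -0.999], [-1.0, 0.001, -0.001]]
scene panel (array([ 475.4, -217.3]), array([ 96.8, 137.8]), 70.8, 1165, np.float64(0.0388)) platen (array([578.1,  62.1]), array([ 83.4, 163.5]), 3.28, 799, np.float64(0.0511))
scene 1372 (array([426. ,  94.9]), array([ 84.7, 165. ]), 3.52, 158, np.float64(0.005))
scene 473 (array([432.7, -31.1]), array([66.8, 63.3]), 39.48, 70, np.float64(0.005))
scene 5364 (array([ 227.2, -158.7]), array([307.8, 151. ]), 52.19, 320, np.float64(0.005))
tin top (array([391.3, 437.9]), array([69.9, 65.8]), 26.34, 318, np.float64(0.0793))
top panel (array([ 475.7, -221.3]), array([ 98.1, 136.5]), 69.27, 1296, np.float64(0.0372)) platen (array([579.4,  58. ]), array([ 78.7, 162.1]), 3.33, 1583, np.float64(0.0492))
tin top 0
[[-0.007,-0.144,-0.598,0.0,0.0,-0.0],[-0.007,-0.144,-0.598,0.0,0.0,-0.0],[-0.007,-0.144,-0.598,0.0,0.0,-0.0],[-0.007,-0.144,-0.598,0.0,0.0,-0.0],[-0.007,-0.144,-0.598,0.0,0.0,-0.0],[-0.007,-0.144,-0.598,0.0,0.0,-0.0],[-0.007,-0.144,-0.598,0.0,0.0,-0.0],[-0.007,-0.144,-0.598,0.0,0.0,-0.0]]
```

View pics/scene12.png

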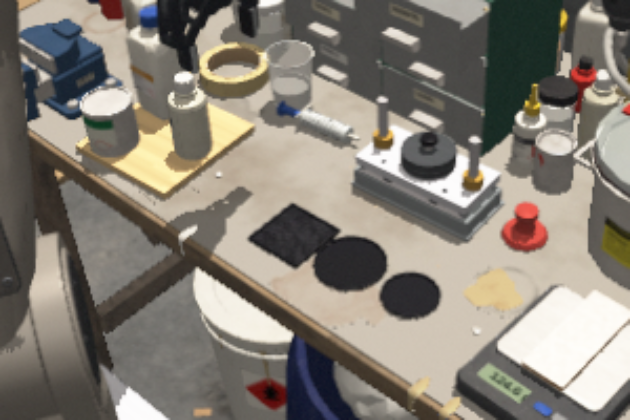

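View pics/top12.png

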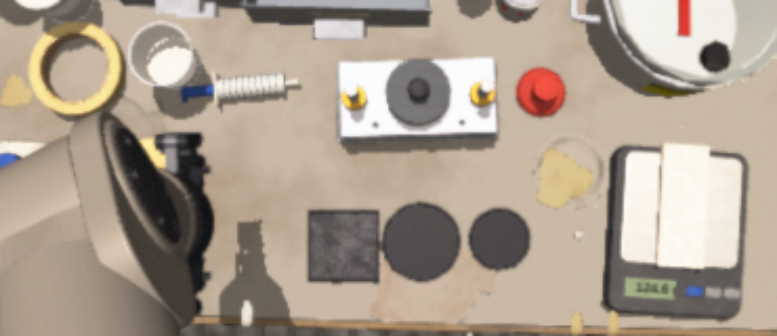

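```bash
python3 - <<'E'
from h import *
for n,b in(("top",(190,290,370,460)),("scene",(240,350,330,440))):
    p=np.load(n+"12.npz")["p"]; c=p[b[0]:b[1],b[2]:b[3]]
    cv2.imwrite(f"pics/{n}13.png",cv2.resize(c[:,:,::-1],None,fx=5.5,fy=5.5,interpolation=cv2.INTER_CUBIC))
E
```

```text
(no output)
```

View pics/top13.png

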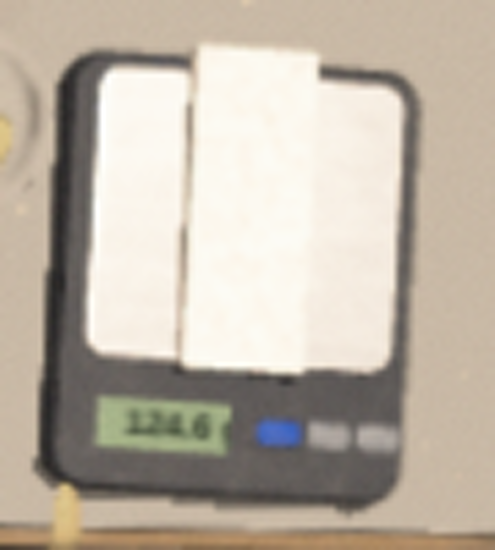

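View pics/scene13.png

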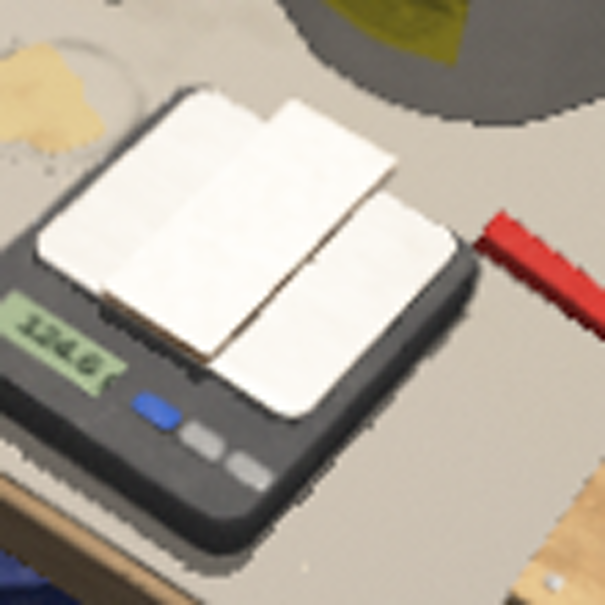

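```bash
python3 - <<'E'
from h import *
t=lambda c,o:(np.array(c)+.5)/5.5-.5+np.array(o)
pan=at_z("top",t([(98,66),(408,84),(395,374),(85,354)],(370,190)),.03); pn=at_z("top",t([(198,42),(320,51),(304,375),(182,367)],(370,190)),.038)
print(pan.mean(0),pn.mean(0),np.linalg.norm(pn[0]-pn[3]),np.linalg.norm(pn[0]-pn[1]))
pn=at_z("scene",t([(291,98),(397,158),(208,362),(103,291)],(330,240)),.038);print(pn.mean(0),np.linalg.norm(pn[0]-pn[3]),np.linalg.norm(pn[0]-pn[1]))
E
```

```text
[ 0.47031127 -0.22820342  0.03      ] [ 0.47460504 -0.22706764  0.038     ] 0.13149393406561005 0.050857055484814756
[ 0.4744235  -0.22296032  0.038     ] 0.13216816398790665 0.0508145884805067
```

```bash
python3 - <<'E'
from h import *
p=np.load("top12.npz")["p"][215:275,225:350]
cv2.imwrite("pics/dish.png",cv2.resize(p[:,:,::-1],None,fx=6,fy=6,interpolation=cv2.INTER_CUBIC))
g=cv2.cvtColor(p,cv2.COLOR_RGB2GRAY); m=(g<105).astype(np.uint8); print(np.unique(g//20,return_counts=True))
m=cv2.erode(m,np.ones((3,3)))
k,l,st,ct=cv2.connectedComponentsWithStats(m)
for i in range(1,k):
    if st[i,4]<100:continue
    c=max(cv2.findContours((l==i).astype(np.uint8),0,1)[0],key=len)[:,0]; W=at_z("top",c+[225,215],.006)
    (a,s,an)=cv2.minAreaRect((W[:,:2]*1000).astype(np.float32)); print(st[i,4],np.round(a,1)+[0,3.5],np.round(s,1),an)
E
```

```text
(array([ 2,  3,  4,  5,  6,  7,  8,  9, 10], dtype=uint8), array([  23, 1581,  952,  392,  125,  132, 1090, 3202,    3]))
1536 [425.8  93.4] [ 77.3 157.6] 3.0583434104919434
548 [433.6 -31.7] [57.8 58. ] 46.560829162597656
```

View pics/dish.png

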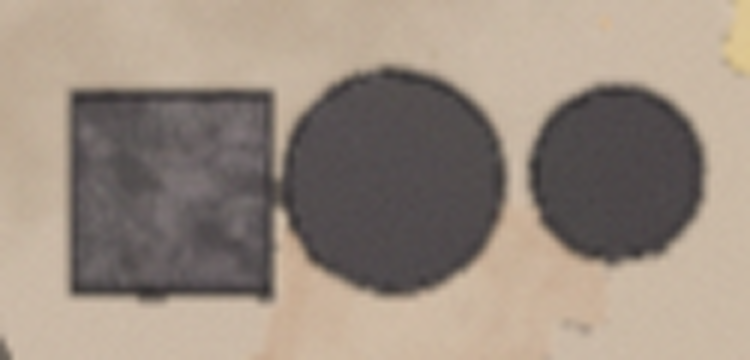

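```bash
python3 - <<'E'
from h import *
t=lambda c:(np.array(c)+.5)/6-.5+np.array((225,215))
W=at_z("top",t([(69,89),(273,90),(273,297),(70,295)]),.006);print("sq",W.mean(0)+[0,.0035,0],W.round(4).tolist())
for nm,c in(("L",[(283,183),(505,183),(393,68),(395,296)]),("S",[(529,172),(705,172),(617,83),(617,263)])):
    W=at_z("top",t(c),.006);print(nm,(W[0]+W[1])/2,(W[2]+W[3])/2,W.mean(0)+[0,.0035,0])
E
```

```text
sq [0.42163526 0.13700202 0.006     ] [[0.4597, 0.1735, 0.006], [0.4615, 0.0961, 0.006], [0.3835, 0.0939, 0.006], [0.3819, 0.1705, 0.006]]
L [0.42770224 0.04937948 0.006     ] [0.42815365 0.04940468 0.006     ] [0.42792795 0.05289208 0.006     ]
S [ 0.43417165 -0.03496964  0.006     ] [ 0.43384053 -0.03494756  0.006     ] [ 0.43400609 -0.0314586   0.006     ]
```

>>> step_arm --pt "0 -0.14 -0.5 0 0 0" --pt "0 -0.18 -0.7 0 0 0" --pt "0 -0.18 -0.7 0 0 0" --pt "0 -0.18 -0.7 0 0 0" --pt "0 -0.18 -0.7 0 0 0" --pt "0 -0.18 -0.65 0 0 0" --pt "0 -0.1 -0.6 0 0 0" --pt "0 0 -0.1 0 0 0"

```text
t: 38.25
eef_pos: [0.3907, 0.4354, 0.1874]
tool_rot: [0.509, 0.491, 0.509, -0.491]
contact_force: [-0.5, -1.4, 0.4]
gripper_width: 1.002
```

```bash
python3 pl.py .3902 .438 .048 2 6
```

```text
[[0.581,-0.002,-0.011,0.0,-0.0,-0.0],[0.581,-0.002,-0.011,0.0,-0.0,-0.0],[0.581,-0.002,-0.011,0.0,-0.0,-0.0],[0.581,-0.002,-0.011,0.0,-0.0,-0.0],[0.581,-0.002,-0.011,0.0,-0.0,-0.0],[0.581,-0.002,-0.011,0.0,-0.0,-0.0]]
```

>>> step_arm --pt "0.3 0 -0.03 0 0 0" --pt "0.6 0 -0.03 0 0 0" --pt "0.7 0 0 0 0 0" --pt "0.7 0 0 0 0 0" --pt "0.7 0 0 0 0 0" --pt "0.45 0 0 0 0 0" --pt "0.03 0 0 0 0 0" --pt "0 0 0 0 0 0"

```text
t: 39.25
eef_pos: [0.3912, 0.4357, 0.0479]
tool_rot: [0.508, 0.491, 0.508, -0.492]
contact_force: [0.3, 0.5, -0.8]
gripper_width: 0.998
```

>>> step_arm --pt "0 0 0 0 0 0" --pt "0 0 0 0 0 0" --pt "0 0 0 0 0 0" --pt "0 0 0 0 0 0" --fingers 1 --force 40

```text
t: 39.75
eef_pos: [0.3913, 0.4369, 0.049]
tool_rot: [0.508, 0.492, 0.509, -0.491]
contact_force: [-1.9, -1.9, 6.4]
gripper_width: 0.754
```

>>> step_arm --pt "-0.2 0 0 0 0 0" --pt "-0.5 0 0 0 0 0" --pt "-0.8 0 0 0 0 0" --pt "-0.9 0 0 0 0 0" --pt "-0.85 0 0 0 0 0" --pt "-0.05 0 0.4 0 0 0" --pt "0 0.02 0.8 0 0 0" --pt "0 0.03 0.9 0 0 0"

```text
t: 40.75
eef_pos: [0.3953, 0.3509, 0.1796]
tool_rot: [0.509, 0.491, 0.509, -0.492]
contact_force: [1.1, -0.3, -1.5]
gripper_width: 0.759
```

```bash
python3 pl.py .428 .0525 .175 2 8
```

```text
[[0.015,0.069,0.935,0.0,0.0,0.0],[0.015,0.069,0.935,0.0,0.0,0.0],[0.015,0.069,0.935,0.0,0.0,0.0],[0.015,0.069,0.935,0.0,0.0,0.0],[0.015,0.069,0.935,0.0,0.0,0.0],[0.015,0.069,0.935,0.0,0.0,0.0],[0.015,0.069,0.935,0.0,0.0,0.0],[0.015,0.069,0.935,0.0,0.0,0.0]]
```

>>> step_arm --pt "0 0.07 0.9 0 0 0" --pt "0 0.07 0.95 0 0 0" --pt "0 0.07 0.95 0 0 0" --pt "0 0.07 0.95 0 0 0" --pt "0 0.07 0.95 0 0 0" --pt "0 0.07 0.9 0 0 0" --pt "0 0.07 0.7 0 0 0" --pt "0 0.04 0.4 0 0 0"

```text
t: 41.75
eef_pos: [0.4251, 0.0832, 0.1796]
tool_rot: [0.508, 0.492, 0.508, -0.492]
contact_force: [0.1, 0.6, -1.8]
gripper_width: 0.757
```

>>> step_arm --pt "0.3 0 0 0 0 0" --pt "0.6 0 0 0 0 0" --pt "0.4 0 0 0 0 0"

```text
t: 42.12
eef_pos: [0.4249, 0.0862, 0.1263]
tool_rot: [0.508, 0.49, 0.509, -0.492]
contact_force: [0.6, 0.3, -1.6]
gripper_width: 0.759
```

```bash
python3 pl.py .428 .0525 .05 2 6
```

```text
[[0.318,0.008,0.14,0.0,0.0,0.0],[0.318,0.008,0.141,0.0,0.0,0.0],[0.318,0.008,0.141,0.0,0.0,0.0],[0.318,0.008,0.141,0.0,0.0,0.0],[0.318,0.008,0.141,0.0,0.0,0.0],[0.318,0.008,0.141,0.0,0.0,0.0]]
```

>>> step_arm --pt "0 0.01 0.3 0 0 0" --pt "0 0.02 0.3 0 0 0" --pt "0.1 0.02 0.22 0 0 0" --pt "0.4 0 0 0 0 0" --pt "0.6 0 0 0 0 0" --pt "0.5 0 0 0 0 0" --pt "0.2 0 0 0 0 0" --pt "0 0 0 0 0 0"

```text
t: 43.12
eef_pos: [0.4295, 0.0528, 0.0561]
tool_rot: [0.508, 0.491, 0.508, -0.492]
contact_force: [0.8, 0.9, -1.2]
gripper_width: 0.756
```

```bash
python3 pl.py .428 .0525 .040 2 2
python3 - <<'E'
from h import *
p,d=bot.read_camera("scene")
cv2.imwrite("pics/s14.png",cv2.resize(p[130:270,210:370,::-1],None,fx=4,fy=4))
E
```

```text
[[0.201,-0.019,0.003,-0.0,0.0,0.0],[0.201,-0.019,0.003,-0.0,0.0,0.0]]
```

View pics/s14.png

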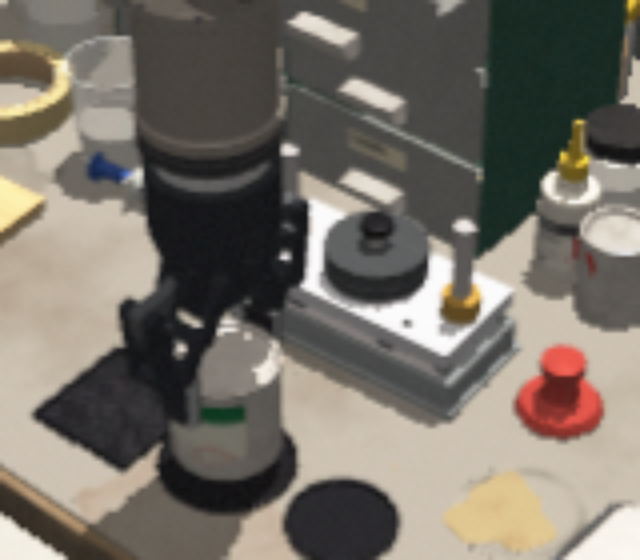

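Tin hangs over the large dish (dish around crop pixel 228,470). Lowering.

>>> step_arm --pt "0.15 -0.03 0 0 0 0" --pt "0.12 0 0 0 0 0" --pt "0.08 0 0 0 0 0" --pt "0 0 0 0 0 0"

```text
t: 43.68
eef_pos: [0.4281, 0.053, 0.0419]
tool_rot: [0.509, 0.491, 0.509, -0.491]
contact_force: [-0.2, -0.6, -2.7]
gripper_width: 0.758
```

>>> step_arm --pt "0.03 0 0 0 0 0" --pt "0.02 0 0 0 0 0" --pt "0 0 0 0 0 0"

```text
t: 44.05
eef_pos: [0.4283, 0.0531, 0.0401]
tool_rot: [0.509, 0.491, 0.509, -0.491]
contact_force: [0.4, -0.2, -2.6]
gripper_width: 0.759
```

>>> step_arm --pt "0.025 0 0 0 0 0" --pt "0.01 0 0 0 0 0" --pt "0 0 0 0 0 0"

```text
t: 44.42
eef_pos: [0.4284, 0.0532, 0.0399]
tool_rot: [0.508, 0.492, 0.509, -0.491]
contact_force: [-5.6, 0.1, 21.4]
gripper_width: 0.762
```

>>> step_arm --pt "-0.04 0 0 0 0 0" --pt "0 0 0 0 0 0"

```text
t: 44.68
eef_pos: [0.4284, 0.0531, 0.0404]
tool_rot: [0.509, 0.491, 0.509, -0.491]
contact_force: [0.2, -0.6, -2.3]
gripper_width: 0.757
```

>>> step_arm --pt "0 0 0 0 0 0" --pt "0 0 0 0 0 0" --pt "0 0 0 0 0 0" --pt "-0.3 0 0 0 0 0" --pt "-0.8 0 0 0 0 0" --pt "-1 0 0 0 0 0" --pt "-1 0 -0.3 0 0 0" --pt "-0.9 0.1 -0.7 0 0 0" --fingers -1

```text
t: 45.68
eef_pos: [0.4307, 0.0923, 0.2023]
tool_rot: [0.508, 0.492, 0.508, -0.492]
contact_force: [1.1, 0.7, 0.1]
gripper_width: 1.001
```

```bash
python3 pl.py .4873 .447 .2 2 10
```

```text
[[0.006,0.169,-0.882,-0.0,-0.0,-0.0],[0.006,0.17,-0.882,-0.0,-0.0,-0.0],[0.006,0.17,-0.882,-0.0,-0.0,-0.0],[0.006,0.17,-0.882,-0.0,-0.0,-0.0],[0.006,0.171,-0.882,-0.0,-0.0,-0.0],[0.006,0.171,-0.882,-0.0,-0.0,-0.0],[0.006,0.171,-0.882,-0.0,-0.0,-0.0],[0.006,0.172,-0.882,-0.0,-0.0,-0.0]]
[[0.006,0.172,-0.881,-0.0,-0.0,-0.0],[0.006,0.172,-0.881,-0.0,-0.0,-0.0]]
```

>>> step_arm --pt "0 0.17 -0.88 0 0 0" --pt "0 0.17 -0.9 0 0 0" --pt "0 0.17 -0.9 0 0 0" --pt "0 0.17 -0.9 0 0 0" --pt "0 0.17 -0.9 0 0 0" --pt "0 0.17 -0.9 0 0 0" --pt "0 0.17 -0.9 0 0 0" --pt "0 0.17 -0.9 0 0 0"

```text
t: 46.68
eef_pos: [0.4754, 0.383, 0.2012]
tool_rot: [0.509, 0.491, 0.508, -0.491]
contact_force: [0.2, 0.7, 0.1]
gripper_width: 0.998
```

>>> step_arm --pt "0 0.17 -0.8 0 0 0" --pt "0 0.12 -0.5 0 0 0" --pt "0 0 0 0 0 0"

```text
t: 47.05
eef_pos: [0.4846, 0.4358, 0.2006]
tool_rot: [0.509, 0.491, 0.509, -0.491]
contact_force: [-0.8, -0.5, 0.7]
gripper_width: 0.995
```

```bash
python3 pl.py .4873 .447 .0967 2 5
python3 - <<'E'
from meas import *
for n in("scene","top"):
    p,d=bot.read_camera(n);P=cloud(n,d)
    cv2.imwrite(f"pics/{n}15.png",cv2.resize((p[80:300,100:370] if n=="scene" else p[190:290,200:370])[:,:,::-1],None,fx=2.7,fy=2.7))
    Q=band(P,.37,.48,.0,.1,.063,.08); print(n,"tin",rect(Q) if len(Q)>9 else 0)
E
```

```text
[[0.52,0.015,-0.055,0.0,-0.0,-0.0],[0.52,0.015,-0.055,0.0,-0.0,-0.0],[0.52,0.015,-0.055,0.0,-0.0,-0.0],[0.52,0.015,-0.055,0.0,-0.0,-0.0],[0.52,0.015,-0.055,0.0,-0.0,-0.0]]
scene tin (array([425.6,  53.5]), array([69.3, 63.3]), 41.44, 507, np.float64(0.0691))
top tin (array([427.3,  49.6]), array([63.5, 63.7]), 1.64, 764, np.float64(0.067))
```

View pics/scene15.png

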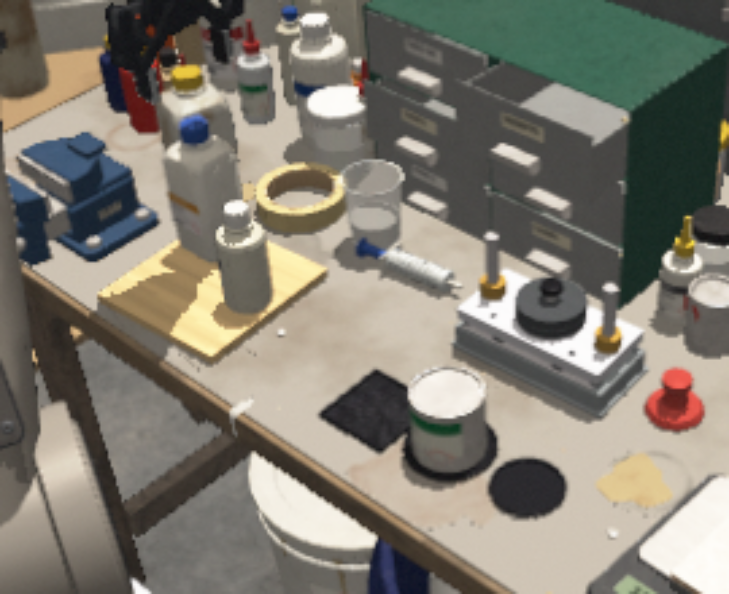

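>>> step_arm --pt "0 0.07 -0.27 0 0 0" --pt "0.5 0 0 0 0 0" --pt "0.7 0 0 0 0 0" --pt "0.7 0 0 0 0 0" --pt "0.5 0 0 0 0 0" --pt "0.2 0 0 0 0 0" --pt "0 0 0 0 0 0"

```text
t: 48.02
eef_pos: [0.4875, 0.4452, 0.096]
tool_rot: [0.509, 0.491, 0.508, -0.492]
contact_force: [-0.5, 0.1, 0.5]
gripper_width: 0.999
```

>>> step_arm --pt "0 0 0 0 0 0" --pt "0 0 0 0 0 0" --pt "0 0 0 0 0 0" --pt "0 0 0 0 0 0" --pt "0 0 0 0 0 0" --fingers 1 --force 50

```text
t: 48.65
eef_pos: [0.488, 0.4462, 0.0977]
tool_rot: [0.508, 0.492, 0.509, -0.49]
contact_force: [-0.3, -0.4, 6.5]
gripper_width: 0.688
```

>>> step_arm --pt "-0.2 0 0 0 0 0" --pt "-0.5 0 0 0 0 0" --pt "-0.7 0 0 0 0 0" --pt "-0.8 0 0 0 0 0" --pt "-0.8 0 0 0 0 0" --pt "-0.4 0 0 0 0 0" --pt "0 -0.1 0.4 0 0 0" --pt "0 -0.15 0.8 0 0 0"

```text
t: 49.65
eef_pos: [0.4778, 0.3961, 0.2307]
tool_rot: [0.509, 0.49, 0.509, -0.492]
contact_force: [-0.3, -0.1, -4.0]
gripper_width: 0.689
```

```bash
python3 pl.py .4218 .136 .228 2 8
```

```text
[[0.01,-0.204,0.806,0.0,0.0,0.0],[0.01,-0.204,0.806,0.0,0.0,0.0],[0.01,-0.204,0.806,0.0,0.0,0.0],[0.01,-0.204,0.806,0.0,0.0,0.0],[0.009,-0.204,0.806,0.0,0.0,0.0],[0.009,-0.204,0.806,0.0,0.0,0.0],[0.009,-0.204,0.806,0.0,0.0,0.0],[0.009,-0.203,0.806,0.0,0.0,0.0]]
```

>>> step_arm --pt "0 -0.2 0.8 0 0 0" --pt "0 -0.22 0.9 0 0 0" --pt "0 -0.22 0.9 0 0 0" --pt "0 -0.22 0.9 0 0 0" --pt "0 -0.22 0.9 0 0 0" --pt "0 -0.2 0.8 0 0 0" --pt "0.2 -0.13 0.5 0 0 0" --pt "0.4 -0.08 0.3 0 0 0"

```text
t: 50.65
eef_pos: [0.4271, 0.1537, 0.2074]
tool_rot: [0.508, 0.492, 0.509, -0.492]
contact_force: [-0.7, 0.8, -4.0]
gripper_width: 0.687
```

>>> step_arm --pt "0.5 0 0 0 0 0" --pt "0.5 0 0 0 0 0" --pt "0.2 0 0 0 0 0" --pt "0 0 0 0 0 0"

```text
t: 51.15
eef_pos: [0.4273, 0.1548, 0.1596]
tool_rot: [0.509, 0.491, 0.509, -0.492]
contact_force: [-0.0, -0.2, -3.0]
gripper_width: 0.686
```

```bash
python3 pl.py .4218 .136 .1 1.8 4
```

```text
[[0.373,-0.038,0.116,0.0,0.0,0.0],[0.373,-0.038,0.116,0.0,0.0,0.0],[0.373,-0.038,0.116,0.0,0.0,0.0],[0.373,-0.038,0.116,0.0,0.0,0.0]]
```

>>> step_arm --pt "0 -0.07 0.23 0 0 0" --pt "0.1 -0.08 0.23 0 0 0" --pt "0.4 0 0 0 0 0" --pt "0.5 0 0 0 0 0" --pt "0.35 0 0 0 0 0" --pt "0.1 0 0 0 0 0" --pt "0 0 0 0 0 0"

```text
t: 52.02
eef_pos: [0.4227, 0.1364, 0.1024]
tool_rot: [0.509, 0.491, 0.508, -0.491]
contact_force: [-0.2, -0.3, -3.5]
gripper_width: 0.686
```

```bash
python3 pl.py .4218 .136 .0887 1.8 1
python3 - <<'E'
from h import *
o,M=obs();print(o["t"],o["eef_pos"])
p,d=bot.read_camera("scene")
cv2.imwrite("pics/s16.png",cv2.resize(p[120:270,180:340,::-1],None,fx=4,fy=4))
E
```

```text
[[0.343,-0.022,0.008,0.0,0.0,-0.0]]
52.025 [0.42268124 0.13636387 0.10240876]
```

View pics/s16.png

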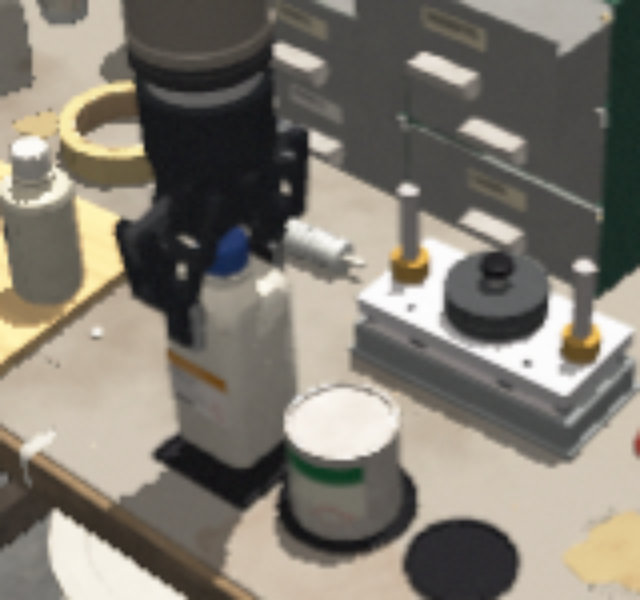

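Flask is upright above the square dish (dish corner at crop 240,508). Lowering the last 14 mm.

>>> step_arm --pt "0.12 -0.02 0 0 0 0" --pt "0.1 0 0 0 0 0" --pt "0.08 0 0 0 0 0" --pt "0 0 0 0 0 0"

```text
t: 52.58
eef_pos: [0.4216, 0.1364, 0.09]
tool_rot: [0.509, 0.491, 0.509, -0.491]
contact_force: [0.0, -0.8, -4.4]
gripper_width: 0.685
```

>>> step_arm --pt "0.03 0 0 0 0 0" --pt "0.02 0 0 0 0 0" --pt "0 0 0 0 0 0"

```text
t: 52.95
eef_pos: [0.4219, 0.1365, 0.0886]
tool_rot: [0.508, 0.491, 0.509, -0.491]
contact_force: [-1.7, -1.2, 2.9]
gripper_width: 0.683
```

>>> step_arm --pt "0 0 0 0 0 0" --pt "0 0 0 0 0 0" --pt "0 0 0 0 0 0" --pt "-0.3 0 0 0 0 0" --pt "-0.8 0 0 0 0 0" --pt "-1 0 0 0 0 0" --pt "-0.6 0 -0.3 0 0 0" --pt "0 0.07 -0.7 0 0 0" --fingers -1

```text
t: 53.95
eef_pos: [0.4245, 0.1766, 0.1991]
tool_rot: [0.508, 0.494, 0.508, -0.49]
contact_force: [0.6, -0.4, -0.4]
gripper_width: 1.002
```

```bash
python3 pl.py .4465 .342 .19 2 5
```

```text
[[0.049,0.136,-0.823,-0.0,-0.0,-0.0],[0.048,0.136,-0.823,-0.0,-0.0,-0.0],[0.048,0.137,-0.823,-0.0,-0.0,-0.0],[0.047,0.138,-0.823,-0.0,-0.0,-0.0],[0.046,0.138,-0.823,-0.0,-0.0,-0.0]]
```

>>> step_arm --pt "0.04 0.12 -0.7 0 0 0" --pt "0.04 0.13 -0.8 0 0 0" --pt "0.04 0.13 -0.8 0 0 0" --pt "0.04 0.13 -0.8 0 0 0" --pt "0.04 0.1 -0.6 0 0 0" --pt "0 0.05 -0.3 0 0 0" --pt "0 0 0 0 0 0"

```text
t: 54.82
eef_pos: [0.444, 0.3376, 0.1881]
tool_rot: [0.509, 0.491, 0.509, -0.491]
contact_force: [0.1, -0.6, 0.4]
gripper_width: 1.001
```

```bash
python3 pl.py .4465 .342 .0603 2 5
python3 - <<'E'
from meas import *
for n in("scene","top"):
    p,d=bot.read_camera(n);P=cloud(n,d)
    cv2.imwrite(f"pics/{n}17.png",cv2.resize((p[80:300,100:370] if n=="scene" else p[190:290,200:370])[:,:,::-1],None,fx=2.7,fy=2.7))
    Q=band(P,.41,.49,.3,.39,.121,.135); print(n,"oil cap",rect(Q) if len(Q)>9 else 0)
    Q=band(P,.36,.48,.08,.18,.145,.16); print(n,"flask cap",rect(Q) if len(Q)>9 else 0)
    Q=band(P,.41,.49,.3,.39,.03,.08); print(n,"oil body",circ(Q,.025) if len(Q)>50 else 0)
E
```

```text
[[0.639,0.013,-0.022,0.0,0.0,0.0],[0.639,0.013,-0.022,0.0,0.0,0.0],[0.639,0.013,-0.022,0.0,0.0,0.0],[0.639,0.013,-0.022,0.0,0.0,0.0],[0.639,0.013,-0.022,0.0,0.0,0.0]]
scene oil cap (array([445.3, 339.7]), array([24.8, 22.3]), 67.43, 60, np.float64(0.1276))
scene flask cap (array([420.1, 135.9]), array([28.1, 28.3]), 29.13, 111, np.float64(0.1538))
scene oil body (array([0.4472, 0.343 ]), 280, np.float64(0.0013))
top oil cap (array([448.1, 337.6]), array([23.5, 24.4]), 44.35, 124, np.float64(0.1253))
top flask cap (array([421., 133.]), array([27.1, 27.4]), 2.17, 187, np.float64(0.1521))
top oil body (array([0.4471, 0.339 ]), 112, np.float64(0.0004))
```

View pics/scene17.png

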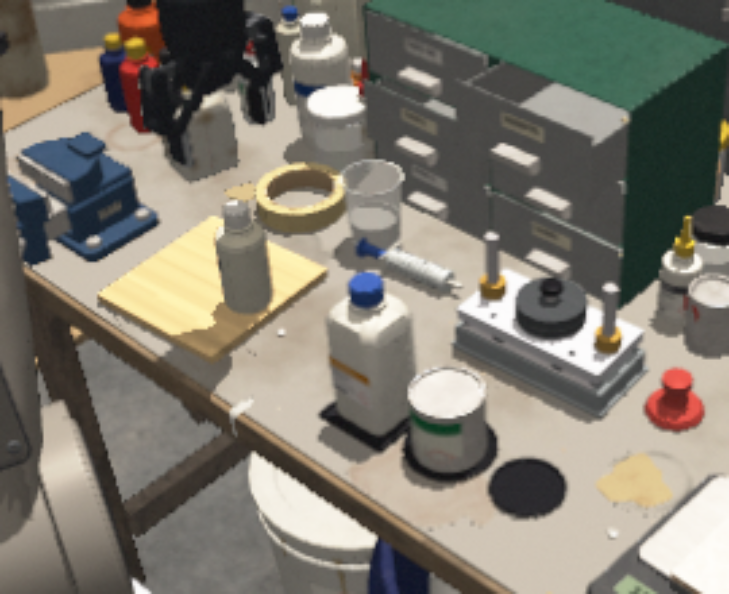

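>>> step_arm --pt "0.1 0.06 -0.1 0 0 0" --pt "0.6 0 0 0 0 0" --pt "0.8 0 0 0 0 0" --pt "0.8 0 0 0 0 0" --pt "0.6 0 0 0 0 0" --pt "0.3 0 0 0 0 0" --pt "0 0 0 0 0 0"

```text
t: 55.8
eef_pos: [0.4462, 0.341, 0.0599]
tool_rot: [0.508, 0.491, 0.508, -0.492]
contact_force: [0.1, 0.5, 0.9]
gripper_width: 1.0
```

>>> step_arm --pt "0 0 0 0 0 0" --pt "0 0 0 0 0 0" --pt "0 0 0 0 0 0" --pt "0 0 0 0 0 0" --pt "0 0 0 0 0 0" --pt "0 0 0 0 0 0" --fingers 1 --force 35

```text
t: 56.55
eef_pos: [0.4469, 0.342, 0.0615]
tool_rot: [0.508, 0.492, 0.509, -0.491]
contact_force: [-1.2, -0.3, 6.5]
gripper_width: 0.57
```

>>> step_arm --pt "-0.2 0 0 0 0 0" --pt "-0.5 0 0 0 0 0" --pt "-0.8 0 0 0 0 0" --pt "-0.8 0 0 0 0 0" --pt "-0.8 0 0 0 0 0" --pt "-0.8 0 0 0 0 0" --pt "-0.4 0 0.3 0 0 0" --pt "0 0 0.7 0 0 0"

```text
t: 57.55
eef_pos: [0.4478, 0.3011, 0.2328]
tool_rot: [0.509, 0.491, 0.509, -0.49]
contact_force: [0.1, 0.5, -1.9]
gripper_width: 0.57
```

```bash
python3 pl.py .4342 -.032 .235 2 8
```

```text
[[-0.008,-0.08,1.039,0.0,-0.0,-0.0],[-0.008,-0.08,1.039,0.0,-0.0,-0.0],[-0.008,-0.08,1.039,0.0,-0.0,-0.0],[-0.008,-0.08,1.039,0.0,-0.0,-0.0],[-0.007,-0.08,1.039,0.0,-0.0,-0.0],[-0.007,-0.079,1.039,0.0,-0.0,-0.0],[-0.007,-0.079,1.039,0.0,-0.0,-0.0],[-0.007,-0.079,1.039,0.0,-0.0,-0.0]]
```

>>> step_arm --pt "-0.05 -0.07 0.9 0 0 0" --pt "0 -0.07 0.95 0 0 0" --pt "0 -0.07 0.95 0 0 0" --pt "0 -0.07 0.95 0 0 0" --pt "0 -0.07 0.95 0 0 0" --pt "0 -0.07 0.95 0 0 0" --pt "0 -0.07 0.95 0 0 0" --pt "0 -0.06 0.8 0 0 0"

```text
t: 58.55
eef_pos: [0.4334, 0.0015, 0.2327]
tool_rot: [0.507, 0.491, 0.509, -0.493]
contact_force: [0.3, -0.5, -1.9]
gripper_width: 0.572
```

>>> step_arm --pt "0 -0.04 0.5 0 0 0" --pt "0 0 0.15 0 0 0" --pt "0 0 0 0 0 0"

```text
t: 58.92
eef_pos: [0.4343, -0.0217, 0.2336]
tool_rot: [0.508, 0.491, 0.509, -0.492]
contact_force: [0.2, -0.4, -1.8]
gripper_width: 0.567
```

```bash
python3 pl.py .4342 -.032 .075 2 8
```

```text
[[0.496,-0.001,0.032,-0.0,-0.0,0.0],[0.496,-0.001,0.032,-0.0,-0.0,0.0],[0.496,-0.001,0.032,-0.0,-0.0,0.0],[0.496,-0.001,0.032,-0.0,-0.0,0.0],[0.496,-0.001,0.032,-0.0,-0.0,0.0],[0.496,-0.001,0.032,-0.0,-0.0,0.0],[0.496,-0.001,0.032,-0.0,-0.0,0.0],[0.496,-0.001,0.032,-0.0,-0.0,0.0]]
```

>>> step_arm --pt "0.2 0 0.25 0 0 0" --pt "0.6 0 0 0 0 0" --pt "0.8 0 0 0 0 0" --pt "0.8 0 0 0 0 0" --pt "0.7 0 0 0 0 0" --pt "0.5 0 0 0 0 0" --pt "0.3 0 0 0 0 0" --pt "0 0 0 0 0 0"

```text
t: 59.92
eef_pos: [0.4351, -0.0308, 0.0777]
tool_rot: [0.508, 0.491, 0.509, -0.492]
contact_force: [-0.7, -0.5, -1.4]
gripper_width: 0.572
```

```bash
python3 pl.py .4342 -.032 .0525 2 1
python3 - <<'E'
from h import *
o,M=obs();print(o["t"],o["eef_pos"])
p,d=bot.read_camera("scene")
cv2.imwrite("pics/s18.png",cv2.resize(p[140:290,230:390,::-1],None,fx=4,fy=4))
E
```

```text
[[0.631,-0.022,0.029,0.0,0.0,0.0]]
59.925 [ 0.43508052 -0.03080672  0.07773272]
```

View pics/s18.png

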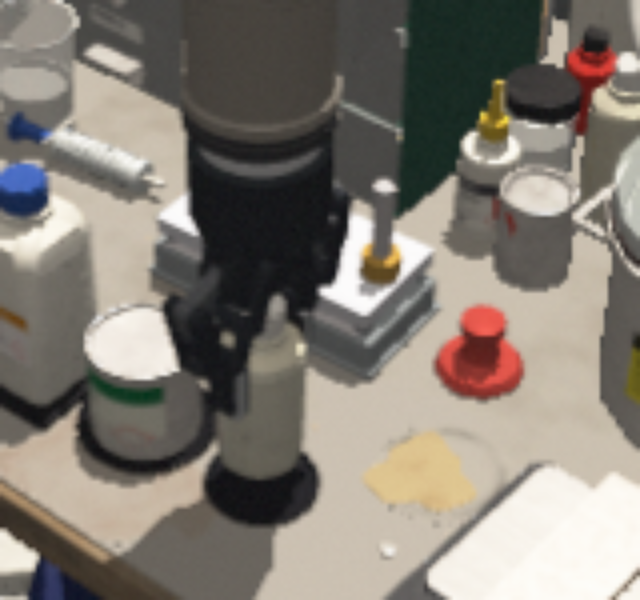

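Slim bottle is upright over the small dish (dish at crop 262,488). Lowering 25 mm.

>>> step_arm --pt "0.2 -0.02 0.03 0 0 0" --pt "0.2 0 0 0 0 0" --pt "0.12 0 0 0 0 0" --pt "0.06 0 0 0 0 0" --pt "0 0 0 0 0 0"

```text
t: 60.6
eef_pos: [0.4347, -0.0324, 0.055]
tool_rot: [0.508, 0.491, 0.509, -0.491]
contact_force: [-0.3, 0.1, -1.7]
gripper_width: 0.566
```

>>> step_arm --pt "0.025 0 0 0 0 0" --pt "0 0 0 0 0 0"

```text
t: 60.85
eef_pos: [0.4349, -0.0323, 0.0542]
tool_rot: [0.509, 0.491, 0.509, -0.491]
contact_force: [0.3, -1.0, -1.2]
gripper_width: 0.564
```

>>> step_arm --pt "0.03 0 0 0 0 0" --pt "0.015 0 0 0 0 0" --pt "0 0 0 0 0 0"

```text
t: 61.22
eef_pos: [0.4349, -0.0324, 0.0524]
tool_rot: [0.509, 0.491, 0.509, -0.491]
contact_force: [-1.1, 0.6, 3.6]
gripper_width: 0.572
```

>>> step_arm --pt "0 0 0 0 0 0" --pt "0 0 0 0 0 0" --pt "0 0 0 0 0 0" --pt "-0.3 0 0 0 0 0" --pt "-0.8 0 0 0 0 0" --pt "-1 0 0 0 0 0" --pt "-1 0 0 0 0 0" --pt "-1 0 0 0 0 0" --fingers -1

```text
t: 62.22
eef_pos: [0.4345, -0.0328, 0.218]
tool_rot: [0.508, 0.491, 0.508, -0.492]
contact_force: [-0.1, 0.7, -0.0]
gripper_width: 1.003
```

>>> step_arm --pt "-0.3 0.1 -0.6 0 0 0" --pt "0 0.1 -0.9 0 0 0" --pt "0 0.1 -0.9 0 0 0" --pt "0 0.1 -0.9 0 0 0" --pt "0 0.1 -0.9 0 0 0" --pt "0 0.1 -0.9 0 0 0" --pt "0 0.1 -0.9 0 0 0" --pt "0 0.1 -0.9 0 0 0"

```text
t: 63.22
eef_pos: [0.4572, 0.2454, 0.229]
tool_rot: [0.509, 0.492, 0.508, -0.491]
contact_force: [0.9, 0.3, 0.1]
gripper_width: 0.998
```

>>> step_arm --pt "0 0.1 -0.9 0 0 0" --pt "0 0.05 -0.6 0 0 0" --pt "0 0 -0.2 0 0 0" --pt "0 0 0 0 0 0"

```text
t: 63.72
eef_pos: [0.4609, 0.312, 0.2284]
tool_rot: [0.509, 0.491, 0.508, -0.492]
contact_force: [-0.4, 0.8, -0.2]
gripper_width: 1.002
```

```bash
python3 - <<'E'
from meas import *
o,M=obs();print(o["t"],o["eef_pos"],o["joint_vel"].round(3))
for n in("scene","top"):
    p,d=bot.read_camera(n); np.savez(n+"19.npz",p=p,d=d);P=cloud(n,d)
    cv2.imwrite(f"pics/{n}19.png",cv2.resize((p[130:340,190:450] if n=="scene" else p[140:290,220:460])[:,:,::-1],None,fx=3,fy=3))
    print(n,"flask cap",rect(band(P,.36,.48,.08,.18,.145,.16)),"oil",rect(band(P,.36,.48,-.1,.0,.112,.125)),"tin",rect(band(P,.37,.48,.0,.1,.063,.08)),"platen",rect(band(P,.53,.63,-.05,.17,.045,.056)))
    Q=band(P,.36,.48,-.1,.0,.02,.07); print("oil body",circ(Q,.025))
    Q=band(P,.37,.47,.08,.2,.02,.1)
    f=lambda a:np.maximum(abs((Q[:,:2]-a[:2])@[np.cos(a[2]),np.sin(a[2])]),abs((Q[:,:2]-a[:2])@[-np.sin(a[2]),np.cos(a[2])]))-.03
    print(least_squares(f,[.421,.133,0],loss="soft_l1",f_scale=.002).x)
E
```

```text
63.725 [0.46090903 0.31201215 0.22836255] [ 0.013 -0.011  0.016  0.014  0.003 -0.002  0.003]
scene flask cap (array([421. , 135.4]), array([30. , 27.7]), 26.13, 112, np.float64(0.1532)) oil (array([433.4, -32.9]), array([24.2, 23.1]), 78.65, 91, np.float64(0.1181)) tin (array([426.5,  54.1]), array([68.8, 63.2]), 42.36, 503, np.float64(0.069)) platen (array([579. ,  61.9]), array([ 83.5, 164.6]), 3.31, 797, np.float64(0.0511))
oil body (array([ 0.4345, -0.0302]), 335, np.float64(0.0009))
[0.42250417 0.13784302 0.02819103]
top flask cap (array([421., 133.]), array([27.1, 27.2]), 1.28, 186, np.float64(0.1521)) oil (array([434.7, -36.6]), array([24.4, 22.7]), 0.55, 127, np.float64(0.1167)) tin (array([427.2,  49.5]), array([63.7, 63.8]), 1.61, 768, np.float64(0.0671)) platen (array([579.2,  58. ]), array([ 78.7, 162.1]), 3.39, 1572, np.float64(0.0492))
oil body (array([0.4339, 0.009 ]), 55, np.float64(0.0055))
[ 0.41964187  0.13194144 -0.03177805]
```

View pics/scene19.png

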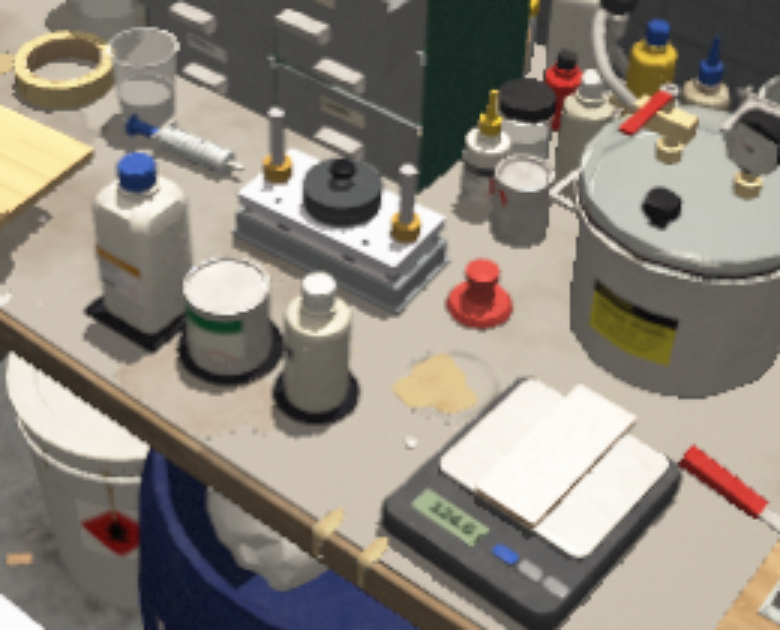

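View pics/top19.png

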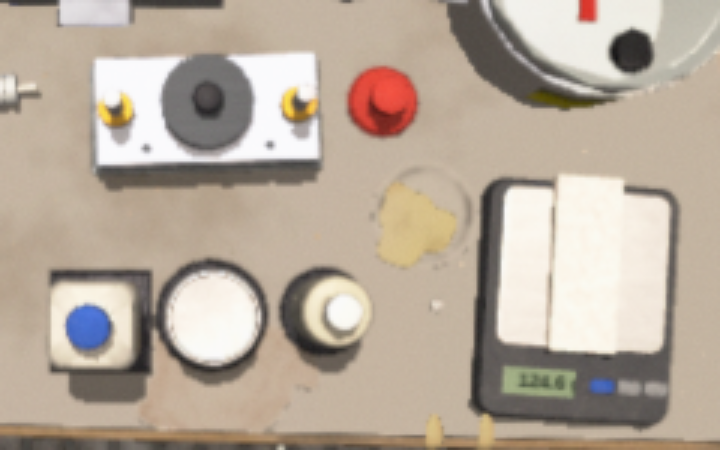

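```bash
python3 - <<'E'
from station import bot
print(bot.hand_in(), bot.get_obs()["t"])
E
```

```text
the job is handed in; nothing more can be done
the job is handed in; nothing more can be done
```

The job is done and handed in at about 64 s of the 134 s allowed. The hand-in reported no verdict.

**What I did:** I moved the square bottle, the slim bottle and the tin onto the plywood board. I then drew the panel straight out about 89 mm, laid it flat on the weighing pan, and put each container back in its own dish. The arm finished well clear of everything.

**Last checks from both cameras:**
- **Containers:** All three stand upright in their own dishes, each centre within about 2 mm of its dish centre.
- **Platen:** It measured 2 mm lower after the pull, as it should on its stops. Early in the pull the wrist showed about 6 N upwards on the panel, less than the platen's 7.9 N weight. I corrected this straight away, and no picture shows the platen raised.
- **Panel:** It lies flat and square on the pan, about 4 mm off centre in +x and 1 mm in y. I left it there.

**Doubtful points:**
- The two cameras disagreed by about 3.5 mm in y. The gripper's known position matched the scene camera, so I shifted the top camera's readings to fit it.
- The pull peaked at 12.2 N, just over the suggested 12 N.
- Setting the panel down briefly pressed on the pan with 29 N, under the 40 N limit.
- The scale's display still read 124.6 with the panel on it, so it does not show the panel's weight.

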